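Reload the burn-in rack and restart it through the lever-lock toggle

ROBOT

A 7-joint arm with a two-finger parallel gripper is mounted at the origin on the work surface. World frame = base frame: x ahead of the robot, y to its left, z up, the work surface at z = 0. Lengths are in m, angles in rad, forces in N, time in s.
With the tool pointing down it reaches from about 0.4 to 0.75 m from the base axis. Payload 19.5 kg.
Tool frame: the origin (TCP) lies on the centre line of the jaws, within the pads' length; the fingertips stand 14 mm ahead of it and the grasp point (between the pads) lies 5 mm behind it; z points along the fingers, y is the direction in which the jaws open and shut (so a half turn about z gives the same grasp; the last joint's range is limited). The gripper opens to 85 mm and grips with 20 to 120 N. Pads are 22 mm wide; open, the fingers measure 114 mm over their backs; the gripper's body (76 mm by 85 mm) begins 54 mm behind the grasp point. The pads swing forward as they close: fully open they stand 13 mm farther back than shut.
Start: joints at [1.106, 0.707, -0.028, 1.485, 0.022, 0.951, -0.075], TCP at [0.236, -0.524, 0.245] pointing down, gripper open.
Joint ranges: [-2.71, 2.71], [-0.32, 2.16], [-1.57, 1.52], [0, 2.45], [-1.46, 4.6], [0, 2.02], [-2.83, 2.83]. Speed limits (rad/s): [1.89, 1.89, 2.57, 2.57, 3.01, 3.01, 3.01].

INTERFACE

Orientations are given as a rotation vector (axis times angle).
In Python, from bench import env gives the robot as it stands.
- The arm moves only by the tool servo_tool, never from a script. Its argument "rows" is one flat list of numbers, 7 for each row, row after row: the closure in counts, from 0 (fully open) to 255 (shut), then the shift along the world's x, y, z in m, then the turn, a rotation vector about the world's x, y, z in units of 6 degrees (1.0 is 6 degrees). A call has 1 to 8 rows; each row is the pose to reach, as a shift and turn from the pose commanded when the call began; what a row does not reach only later rows make up. A row lasts 1/10 s, in which the tool goes at most 50 mm and 8.59 degrees, less where a joint would pass 70% of its speed; a pose out of reach is approached as far as the arm can. A call with a gripper value outside its range is refused whole. The fingers move at their own pace and stop on an object; the grip force is fixed at half the most. Time passes only in rows, so rows that repeat a pose let the fingers close. It gives the time, the measured TCP pose, the force and the opening at its end, in the units of the state.
- env.observe(): the state, without advancing time (a new reading comes with each control period).
- env.grab_frame(name): name is "scene" or "top"; returns the picture (384x512x3 uint8, red, green, blue); there is no depth.
- env.calibration(name): a dict with "mtx" (3x3 intrinsics, pixels), "rvec" (rotation vector, rad) and "tvec" (3), from world to camera coordinates, as OpenCV has them. Camera axes: x right, y down, z forward; pixel columns grow to the right and rows downward; lengths in m; the calibration is good to about 2 mm. A picture is of the moment at which its call begins. calibration takes no time and is no camera call.
- env.finish_job(): hands the job in, once; it reports no verdict.
Trained networks look in the newest picture that a camera, given by its name, has taken for a name from the list of things; names that differ only in an ending like _2 or _b are one class to them, and where a whole thing is asked for, a point or a joint stands for the part that bears it (a point fixed in the world has none). Each returns a list of dicts, best first, with "confidence" (0 to 1); they miss things now and then, are a little off and sometimes report something else, mostly with a low value. They report only what shows in the picture. A call takes as long as a camera call. They do not tell look-alikes from the thing itself.
- env.look_for(camera, thing): "bbox" ([left, top, right, bottom] in pixels, round what is visible of it).
- env.trace(camera, thing): "pixels" (384x512 bool, what is visible of it) and "bbox" ([left, top, right, bottom] in pixels, round what is visible of it).
The state is a dict: "time_s": time; "joints": joint angles; "joint_velocities": joint speeds; "joint_torque": joint torques, N m; "tool_pos": TCP position; "tool_rot": TCP orientation; "ft_force": force on the tool from outside, world axes, zero at the start; "ft_torque": the same for the moment, N m; "width": finger opening in m.
Only numpy, scipy, OpenCV 4.12 (cv2) and the standard library are available. Lean on these libraries where they do the work, as an engineer would, in place of code of your own. Each camera call takes 0.05 s, during which the arm holds its last target. There are 200 camera calls.

TASK

The burn-in rack was left switched on with a failed module in it: first lift the red collar of the locking toggle and throw the lever over to the red-dot (off) side. With it off, move the orange failed module from the rack to the red tray, stand every blue converter module upright in a bay of the rack, one to a bay and any bay, and turn the knurled load sleeve to 4 (the four-dot mark). Only then lift the collar again and throw the lever back to the green-dot (on) side, collar dropped home; leave the meter and the cup alone.

Things in the scene. Friction and masses are not known exactly. Their poses are not given: they have to be found in the camera images.
- control: grey control box, 260 (x) x 140 (y) x 60 mm high, fixed to the bench, origin at the centre of its underside. Its x axis runs lengthwise, away from the robot, z up. On its top: the locking toggle at x = -65 mm, y = 0, with a green dot (on) at y = +55 mm and a red dot (off) at y = -55 mm; the load sleeve at x = +65 mm, y = 0.
- toggle_pivot (a point): pivot of the toggle lever, inside the control box 30 mm above the bench. The lever, a 12 mm steel rod with a 17 mm ball end, stands up from it and swings in the box's y-z plane (its hinge runs along the box's x).
- toggle (a joint): lean of the lever from upright in rad: +0.42 (leaning to the box's +y, green dot) is on, -0.42 (leaning to -y, red dot) is off; friction alone holds it between. A steel gate blocks it at either end unless the collar is lifted; do not force it. Either end counts once past 0.33.
- collar (a joint): lift of the red collar along the lever in m: 0 fully down, 0.017 fully up. It clears the gate at 0.012 and more. A spring pulls it down (about 4 N down, 6 N up), so it must be held up while the lever is swung, and drops home by itself when let go at either end.
- collar_grip (a point): centre of the red ribbed collar, a cylinder 32 mm in diameter and 44 mm long around the lever; 86 mm from the pivot along the lever when down, and it moves with lever and collar. Its z axis points up along the lever, its x along the box's x (the hinge). The lever's ball end stands 40 mm past this point when the collar is down, 24 mm when it is up. A good hold is along the lever from above, pinching the collar along x, and then following the lever's arc, tilting with it.
- sleeve (a joint): turn of the sleeve in rad, clockwise from above positive; it clicks into six detents: 1 at 0, 2 at 0.524, 3 at 1.047, 4 at 1.571, 5 at 2.094, 6 at 2.618 (end stops). About 0.15 N m turns it. Let go within 0.15 rad of a detent and it clicks in.
- sleeve_grip (a point): centre of the knurled aluminium load sleeve's gripping part, on its upright axis, 90 mm above the bench: a cylinder 48 mm in diameter from 66 to 112 mm above the bench. An orange line on its top points to the setting, on a scale of one to six white dots on the box top around its far side, clockwise.
- rack: grey burn-in rack, fixed: a tray 230 (x) x 104 (y) mm with a floor 10 mm thick, walls and dividers 26 mm high and 6 mm thick, in four bays 50 mm (x) by 92 mm (y), side by side along its x (which points away from the robot). Origin at the centre of its underside, z up. A module stands in a bay with its length along the rack's y; its centre is then 46 mm above the bench.
- bay1 (a point): bay 1 of the rack: centre of its floor, 10 mm above the bench, at x = -84 mm of the rack.
- bay2 (a point): bay 2 of the rack: centre of its floor, 10 mm above the bench, at x = -28 mm of the rack.
- bay3 (a point): bay 3 of the rack: centre of its floor, 10 mm above the bench, at x = 28 mm of the rack.
- bay4 (a point): bay 4 of the rack: centre of its floor, 10 mm above the bench, at x = 84 mm of the rack.
- module1_mid (a point): blue converter module with a white label band, standing upright: body 80 x 40 mm and 36 mm high, and on top of it, lengthwise in the middle, a bare-metal gripping fin 62 mm long, 14 mm thick, 36 mm high (72 mm overall, 0.25 kg or so). This point is its centre, 36 mm above its underside, where fin meets body; x runs along its length and fin, y across the fin, z up. It is alike both ways round. Pinch the fin across its 14 mm. Absent (None) in some runs.
- module2_mid (a point): blue converter module with a white label band, standing upright: body 80 x 40 mm and 36 mm high, and on top of it, lengthwise in the middle, a bare-metal gripping fin 62 mm long, 14 mm thick, 36 mm high (72 mm overall, 0.25 kg or so). This point is its centre, 36 mm above its underside, where fin meets body; x runs along its length and fin, y across the fin, z up. It is alike both ways round. Pinch the fin across its 14 mm. Absent (None) in some runs.
- module3_mid (a point): blue converter module with a white label band, standing upright: body 80 x 40 mm and 36 mm high, and on top of it, lengthwise in the middle, a bare-metal gripping fin 62 mm long, 14 mm thick, 36 mm high (72 mm overall, 0.25 kg or so). This point is its centre, 36 mm above its underside, where fin meets body; x runs along its length and fin, y across the fin, z up. It is alike both ways round. Pinch the fin across its 14 mm. Absent (None) in some runs.
- module4_mid (a point): blue converter module with a white label band, standing upright: body 80 x 40 mm and 36 mm high, and on top of it, lengthwise in the middle, a bare-metal gripping fin 62 mm long, 14 mm thick, 36 mm high (72 mm overall, 0.25 kg or so). This point is its centre, 36 mm above its underside, where fin meets body; x runs along its length and fin, y across the fin, z up. It is alike both ways round. Pinch the fin across its 14 mm. Absent (None) in some runs.
- reject_mid (a point): orange failed module with a red band on its fin, otherwise of the same shape and size as the blue ones: its centre, 36 mm above its underside, axes as theirs. It starts standing in bay 2 of the rack, centre 46 mm above the bench.
- tray: open red tray, fixed: 74 (x) x 114 (y) x 22 mm high, walls and floor 5 mm thick, origin at the centre of its underside, z up. The orange module goes in it upright, lengthwise along the tray's y; its centre is then 41 mm above the bench.
- meter: yellow multimeter lying on the bench, 90 x 170 x 37 mm. Not part of the job.
- cup: green cup, 76 mm wide, 90 mm high. Not part of the job.
Not all that is in view belongs to the job. Leave any pink or turquoise look-alike of the part that bears module2_mid alone. There is more than one size of the part that bears reject_mid; the job needs the middle-sized.

How it is judged:
By the outcome, as a careful person would: the job done as asked, in the order asked, and still so for the second after the job is handed in, with the robot touching nothing.
Of module1, module2, module3, module4 only 2 to 4 are there at a start; the rules pass over those that are not, and their reading is None.
At some moment in a run one of module1, module2, module3, module4, reject may be knocked a few centimetres aside while the robot is not near it.
Once in a run the grip may slacken for a moment while it holds something.
It also fails if it takes over 210 s, if anything falls off the work surface, if the arm or the gripper's body presses on something with over 40 N, if the wrist force passes 120 N, or if a joint passes its speed limit or range.

## Working session

There is one attempt and no reset: what is moved stays moved. The work goes in short steps, Python scripts to look and compute and a tool call to move; the robot and the scene stay as the last step left them, time stands still between calls to the robot, and variables do not carry over. Pictures are saved under pics/ and viewed, about 12 in all and at most 16, crops included, and the job is handed in when it is done.

Besides the shell and the picture viewer there is one more tool, called after "Request:" by a JSON object that holds its "method" and its "body". servo_tool: Moves the arm, as the interface text tells. Its arguments: {"type":"object","properties":{"rows":{"type":"array","items":{"type":"number"}}},"required":["rows"]}

```bash
ls; mkdir -p pics; python3 - <<'E'
from bench import env
import cv2,numpy as np
np.set_printoptions(precision=4,suppress=True)
o=env.observe();print({k:np.round(v,3) for k,v in o.items()})
for n in("scene","top"):
    im=env.grab_frame(n);cv2.imwrite(f"pics/{n}0.png",cv2.resize(im[:,:,::-1],(800,600),interpolation=cv2.INTER_CUBIC));c=env.calibration(n);print(n,c)
E
```

```text
pics
{'time_s': np.float64(0.0), 'joints': array([ 1.106,  0.707, -0.028,  1.485,  0.022,  0.951, -0.076]), 'joint_velocities': array([ 0.001,  0.001, -0.   ,  0.002, -0.   , -0.001, -0.   ]), 'joint_torque': array([  0.001, -88.321,   1.235, -23.617,   0.017,   0.007,  -0.   ]), 'tool_pos': array([ 0.236, -0.524,  0.245]), 'tool_rot': array([-3.071, -0.659,  0.001]), 'ft_force': array([ 0.688, -0.571,  0.362]), 'ft_torque': array([0.02 , 0.04 , 0.074]), 'width': np.float64(0.086)}
scene {'mtx': array([[417.8864,   0.    , 258.9842],
       [  0.    , 417.8864, 195.4139],
       [  0.    ,   0.    ,   1.    ]]), 'rvec': array([ 0.9399,  2.6921, -0.7641]), 'tvec': array([ 0.4224, -0.2984,  1.3923])}
top {'mtx': array([[426.1231,   0.    , 250.8907],
       [  0.    , 426.1231, 192.3361],
       [  0.    ,   0.    ,   1.    ]]), 'rvec': array([ 2.168 , -2.1941,  0.0628]), 'tvec': array([0.0971, 0.5776, 1.2229])}
```

View pics/top0.png

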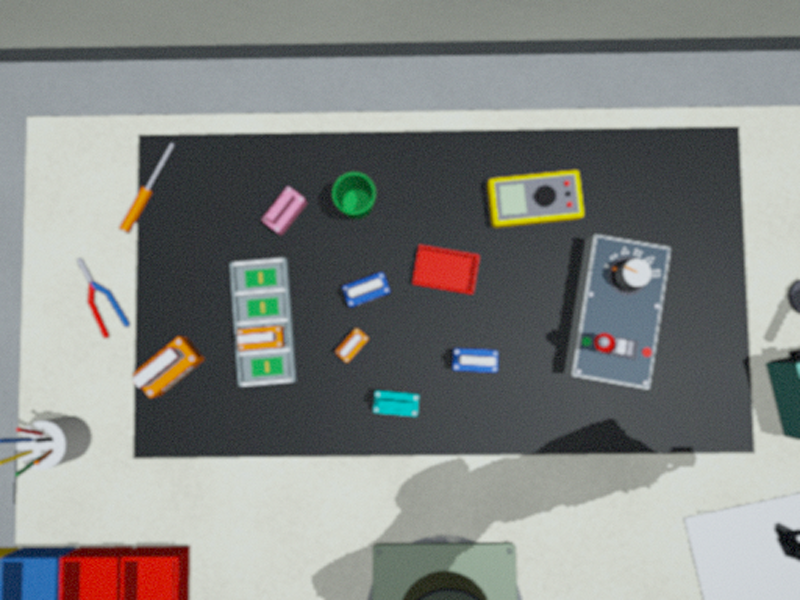

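View pics/scene0.png

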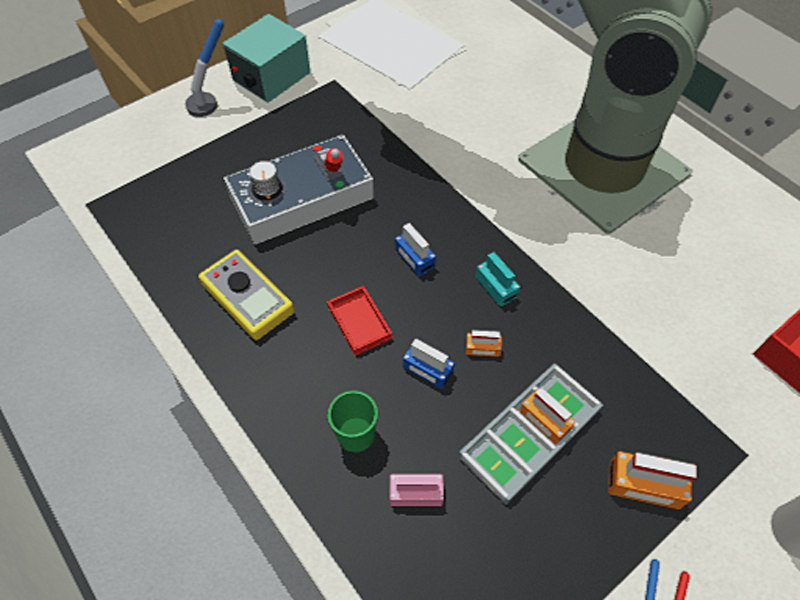

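```bash
cat > h.py <<'E'
from bench import env
import cv2,numpy as np
from scipy.spatial.transform import Rotation as R
np.set_printoptions(precision=4,suppress=True)
C={n:env.calibration(n) for n in("scene","top")}
def proj(n,P):
    c=C[n];return cv2.projectPoints(np.float64(P).reshape(-1,1,3),np.float64(c["rvec"]),np.float64(c["tvec"]),np.float64(c["mtx"]),None)[0].reshape(-1,2)
def unproj(n,uv,z):
    c=C[n];M=R.from_rotvec(c["rvec"]).as_matrix();o=-M.T@c["tvec"]
    uv=np.float64(uv).reshape(-1,2);d=np.c_[uv,np.ones(len(uv))]@np.linalg.inv(c["mtx"]).T@M
    return o+d*((z-o[2])/d[:,2])[:,None]
def rect(mask,n,z):
    "centre xy, yaw of the long side, size, of a mask's outline laid at height z"
    k,_=cv2.findContours(mask.astype(np.uint8),cv2.RETR_EXTERNAL,cv2.CHAIN_APPROX_NONE)
    k=max(k,key=cv2.contourArea).reshape(-1,2)
    p=unproj(n,k,z)[:,:2]
    (c,s,a)=cv2.minAreaRect(np.float32(p*1000));
    if s[0]<s[1]:s=s[::-1];a+=90
    return np.array(c)/1000,(a+90)%180-90,np.array(s)/1000
def shot(n,name,box=None,scale=None):
    im=env.grab_frame(n)
    if box:im=im[box[1]:box[3],box[0]:box[2]]
    f=scale or min(800/im.shape[1],600/im.shape[0])
    cv2.imwrite(f"pics/{name}.png",cv2.resize(im[:,:,::-1],None,fx=f,fy=f,interpolation=cv2.INTER_CUBIC))
def tcp():
    o=env.observe();return o["time_s"],o["tool_pos"],R.from_rotvec(o["tool_rot"]).as_matrix(),o["width"],o["ft_force"]
E
python3 - <<'E'
from h import *
for n in C:
    print(n,proj(n,[[0,0,0],[.5,0,0],[.5,.2,0],[.236,-.524,.245]])*800/512, "cam",unproj(n,[[0,0]],0)-0, -R.from_rotvec(C[n]["rvec"]).as_matrix().T@C[n]["tvec"])
env.grab_frame("top");env.grab_frame("scene")
for n in("top","scene"):
  for t,z in(("control",.06),("rack",.026),("tray",.022),("module1_mid",.06),("reject_mid",.06)):
    for d in env.trace(n,t):
        if d["confidence"]>.3:
            print(n,t,round(d["confidence"],2),np.array(d["bbox"])*800/512,*rect(d["pixels"],n,z) if n=="top" else "")
im=env.grab_frame("top");hsv=cv2.cvtColor(im,cv2.COLOR_RGB2HSV)
E
```

```text
scene [[602.7613 165.4158]
 [421.6404 286.6825]
 [494.1644 361.4622]
 [361.6032 -17.7017]] cam [[ 0.7902 -1.3565  0.    ]] [0.9538 0.503  1.0215]
top [[444.89   614.9949]
 [440.3802 342.2658]
 [334.5805 343.4996]
 [806.3184 515.1952]] cam [[1.1839 0.8569 0.    ]] [0.4933 0.0768 1.2607]
top control 0.84 [565.4688 235.7812 670.7812 386.875 ] [ 0.5541 -0.3132] -10.411453247070312 [0.2606 0.1551]
top rack 0.71 [227.0313 256.5625 298.9062 386.5625] [0.5439 0.3326] 5.330197811126709 [0.2332 0.1107]
top tray 0.64 [412.1875 249.375  481.25   292.0312] [ 0.6351 -0.0102] 80.07321166992188 [0.1162 0.076 ]
top reject_mid 0.87 [127.9688 337.0312 202.0313 396.7188] [0.4604 0.5002] -49.358638763427734 [0.1234 0.0626]
top reject_mid 0.74 [331.4062 327.0312 364.0625 360.9375] [0.498  0.1659] -39.289737701416016 [0.0587 0.0308]
top reject_mid 0.7 [486.25   174.5312 582.8125 225.    ] [ 0.7589 -0.1715] -85.01024198532104 [0.1709 0.0914]
top reject_mid 0.65 [235.9375 324.8438 287.8125 351.0938] [0.5082 0.33  ] 89.98262786865234 [0.0848 0.0422]
scene control 0.61 [217.9688 136.25   372.6562 241.875 ]
scene rack 0.66 [460.3125 362.5    599.0625 501.0938]
scene tray 0.96 [322.9688 286.5625 391.25   352.5   ]
scene module1_mid 0.4 [457.1875 367.3438 601.25   498.9062]
scene reject_mid 0.81 [465.9375 332.3438 499.6875 357.3438]
scene reject_mid 0.69 [521.25   394.375  567.1875 445.7812]
scene reject_mid 0.69 [199.5312 249.375  294.8438 340.7812]
scene reject_mid 0.62 [604.6875 450.625  693.125  513.2812]
```

```bash
cat >> h.py <<'E'
from scipy.optimize import minimize
def bx(cx,cy,z0,z1,lx,ly):
    return np.array([[cx+sx*lx/2,cy+sy*ly/2,z] for sx in(-1,1) for sy in(-1,1) for z in(z0,z1)])
def modp(z=0,dx=0,dy=0,along='x'):
    a=[bx(0,0,z,z+.036,.08,.04),bx(0,0,z+.036,z+.072,.062,.014)]
    return a
MOD=modp();TRAY=[bx(0,0,0,.022,.074,.114)];RACK=[bx(0,0,0,.026,.23,.104)];CTRL=[bx(0,0,0,.06,.26,.14)]
S=4
def render(n,parts,x,y,a,box):
    l,t,r,b=box;m=np.zeros(((b-t)*S,(r-l)*S),np.uint8);c,s=np.cos(a),np.sin(a)
    for p in parts:
        q=p.copy();q[:,0]=x+c*p[:,0]-s*p[:,1];q[:,1]=y+s*p[:,0]+c*p[:,1]
        u=((proj(n,q)+.5-[l,t])*S*16).astype(np.int32)
        cv2.fillConvexPoly(m,cv2.convexHull(u),255,shift=4)
    return cv2.resize(m,(r-l,b-t),interpolation=cv2.INTER_AREA)/255.
def fit(parts,x0,ims,maskf,pad=10,cams=("top","scene")):
    data=[]
    for n in cams:
        u=np.vstack([proj(n,np.c_[p[:,:2]@np.array([[np.cos(x0[2]),np.sin(x0[2])],[-np.sin(x0[2]),np.cos(x0[2])]])+x0[:2],p[:,2]]) for p in parts])
        l,t=np.maximum(np.floor(u.min(0)).astype(int)-pad,0);r,b=np.ceil(u.max(0)).astype(int)+pad
        r=min(r,512);b=min(b,384)
        m=maskf(ims[n][t:b,l:r]).astype(np.uint8)
        # keep the components that touch the starting render
        k,lab=cv2.connectedComponents(m);h=render(n,parts,*x0,(l,t,r,b))>.5
        cnt=[(h&(lab==i)).sum() for i in range(1,k)]
        m=(lab==1+int(np.argmax(cnt))).astype(np.uint8)
        kk,_=cv2.findContours(m,cv2.RETR_EXTERNAL,cv2.CHAIN_APPROX_SIMPLE);cv2.drawContours(m,kk,-1,1,-1)
        data.append((n,(l,t,r,b),m.astype(float)))
    def f(v):
        return sum(np.abs(render(n,parts,v[0]/100,v[1]/100,v[2]/10,b)-m).sum() for n,b,m in data)
    v0=np.array([x0[0]*100,x0[1]*100,x0[2]*10])
    best=None
    for sc in(1.,.4):
        sx=np.vstack([v0]+[v0+sc*np.eye(3)[i] for i in range(3)])
        res=minimize(f,v0,method="Nelder-Mead",options=dict(initial_simplex=sx,xatol=.005,fatol=.05));v0=res.x
    tot=sum(m.sum() for *_,m in data)
    return np.array([v0[0]/100,v0[1]/100,v0[2]/10]),res.fun/tot
bright=lambda th:(lambda im:im.max(2)>th)
E
python3 - <<'E'
from h import *
ims={n:env.grab_frame(n) for n in C}
t=ims["top"]
f=512/800
for name,(u,v) in dict(mat=(540,300),boxtop=(620,320),shadowmat=(565,340),blue=(366,297)).items(): print(name,t[int(v*f),int(u*f)])
w=lambda u,v,z:unproj("top",[[u*f,v*f]],z)[0,:2]
d=np.radians
for nm,P,x0,th in(("ctrl",CTRL,(.554,-.313,d(-10.4)),50),("rack",RACK,(.544,.333,d(5)),60),("tray",TRAY,(.635,-.01,d(-10)),60),
  ("modA",MOD,(*w(366,290,.05),d(100)),60),("modB",MOD,(*w(475,360,.05),d(90)),60)):
    for cams in(("top","scene"),("top",),("scene",)):
        r,e=fit(P,x0,ims,bright(th),cams=cams);print(nm,cams,r[:2],np.degrees(r[2]),round(e,3))
E
```

```text
mat [69 72 77]
boxtop [103 120 136]
shadowmat [34 35 41]
blue [ 35 108 199]
ctrl ('top', 'scene') [ 0.5865 -0.3002] 3.0887670935015237 0.558
ctrl ('top',) [ 0.5186 -0.3552] -2.3630750647926537 0.508
ctrl ('scene',) [ 0.5765 -0.2713] -8.660306295851102 0.594
rack ('top', 'scene') [0.5479 0.3313] 3.8136908991136136 0.461
rack ('top',) [0.5406 0.3343] 3.825714559937734 0.336
rack ('scene',) [0.5895 0.3338] 3.562431576760651 0.511
tray ('top', 'scene') [0.6587 0.0185] 19.71214544726134 0.707
tray ('top',) [ 0.6486 -0.0379] -0.8072944105859589 0.686
tray ('scene',) [0.6774 0.0282] 44.13581926549969 0.717
modA ('top', 'scene') [0.6156 0.1651] 121.84685804350441 0.783
modA ('top',) [0.6304 0.1592] 84.04556081121983 0.793
modA ('scene',) [0.6065 0.1722] 116.0171182878053 0.776
modB ('top', 'scene') [ 0.4711 -0.0625] 94.61019167016654 0.693
modB ('top',) [ 0.4482 -0.0813] 104.53920214450771 0.749
modB ('scene',) [ 0.4703 -0.0625] 93.27050156686322 0.608
```

```bash
cat > fitall.py <<'E'
from h import *
import sys
ims={n:env.grab_frame(n) for n in C}
f=512/800
w=lambda u,v,z:unproj("top",[[u*f,v*f]],z)[0,:2]
d=np.radians
for nm,P,x0,th in(("ctrl",CTRL,(.554,-.313,d(-10.4)),95),("rack",RACK,(.544,.333,d(5)),95),("tray",TRAY,(.635,-.01,d(-10)),95),
  ("modA",MOD,(*w(366,290,.05),d(100)),95),("modB",MOD,(*w(475,360,.05),d(90)),95)):
    for cams in(("top","scene"),("top",),("scene",)):
        r,e=fit(P,x0,ims,bright(th),cams=cams);print(nm,cams,r[:2],np.degrees(r[2]),round(e,3))
    
E
python3 fitall.py
```

```text
ctrl ('top', 'scene') [ 0.5526 -0.3255] -11.02498632537178 0.054
ctrl ('top',) [ 0.5519 -0.3272] -11.766773764190697 0.069
ctrl ('scene',) [ 0.5525 -0.3242] -11.011344818010988 0.03
rack ('top', 'scene') [0.542  0.3322] 3.851237621061797 0.048
rack ('top',) [0.5435 0.335 ] 4.287070774726603 0.044
rack ('scene',) [0.5423 0.3313] 4.258439385200977 0.02
tray ('top', 'scene') [ 0.6372 -0.0119] -10.345501653063717 0.068
tray ('top',) [ 0.6378 -0.0106] -10.845795804038987 0.087
tray ('scene',) [ 0.6369 -0.0118] -10.575648631504846 0.046
modA ('top', 'scene') [0.6013 0.1371] 109.3215562847837 0.164
modA ('top',) [0.6017 0.1386] 108.98389136975217 0.093
modA ('scene',) [0.6001 0.136 ] 106.25482321651977 0.197
modB ('top', 'scene') [ 0.4668 -0.0629] 84.05639246043873 0.223
modB ('top',) [ 0.4668 -0.0619] 85.81417661710678 0.142
modB ('scene',) [ 0.4646 -0.0681] 82.35964013932406 0.306
```

```bash
cat >> h.py <<'E'
BX=np.array([.5526,-.325]);BA=np.radians(-11.2)
bx_=np.array([np.cos(BA),np.sin(BA),0]);by_=np.array([-np.sin(BA),np.cos(BA),0]);ez=np.array([0,0,1.])
def ctl(x,y,z): return np.r_[BX,0]+x*bx_+y*by_+z*ez
def lever(th,r): # point at r from pivot, direction
    L=np.sin(th)*by_+np.cos(th)*ez
    return ctl(-.065,0,.03)+r*L,L
def orient(z,y): # tool z axis, tool y axis -> matrix, half turn nearest to present chosen
    M=np.c_[np.cross(y,z),y,z];M2=np.c_[np.cross(-y,z),-y,z]
    Rn=tcp()[2]
    return min((M,M2),key=lambda m:np.linalg.norm(R.from_matrix(m@Rn.T).as_rotvec()))
def rows(targets,base=None):
    "targets: (grip, tcp pos, matrix); rows relative to base pose"
    p0,M0=base or tcp()[1:3]
    for g,p,M in targets:
        print(g,*np.round(p-p0,3),*np.round(np.degrees(R.from_matrix(M@M0.T).as_rotvec())/6,2),sep=", ")
E
python3 - <<'E'
from h import *
ims={n:env.grab_frame(n) for n in C}
for n in C:
    h=cv2.cvtColor(ims[n],cv2.COLOR_RGB2HSV);m=(((h[...,0]<8)|(h[...,0]>172))&(h[...,1]>150)&(h[...,2]>80)).astype(np.uint8)
    k,l,st,ce=cv2.connectedComponentsWithStats(m)
    g=proj(n,lever(.42,.086)[0])[0];print(n,"pred",g,proj(n,lever(.42,.126)[0]),proj(n,lever(.42,.064)[0]))
    for i in range(1,k):
        if st[i,4]>4 and np.linalg.norm(ce[i]-g)<40: print(st[i],ce[i])
print(tcp()[2])
p,L=lever(.42,.086);M=orient(-L,bx_)
A=p+.005*(-L)
print("tcp grasp",A)
rows([(0,A+.1*L,M),(0,A,M)])
E
```

```text
scene pred [212.9653 101.6912] [[214.1999  96.2956]] [[212.3183 104.5188]]
[201  93   5   4  16] [202.8125  94.5   ]
[208  96  11  14  73] [212.6027 102.4932]
top pred [387.778  219.2212] [[385.9051 217.995 ]] [[388.7587 219.8633]]
[381 214  12  12  72] [387.0278 219.6806]
[412 223   4   5  14] [413.4286 225.    ]
[[ 0.9119  0.4103 -0.0001]
 [ 0.4103 -0.9119  0.0001]
 [-0.     -0.0001 -1.    ]]
tcp grasp [ 0.4953 -0.28    0.104 ]
0, 0.267, 0.284, -0.05, -3.26, 2.59, 8.96
0, 0.259, 0.244, -0.141, -3.26, 2.59, 8.96
```

```bash
python3 - <<'E'
from h import *
a=env.grab_frame("scene")[80:160,135:245];b=env.grab_frame("top")[145:255,360:435]
f=lambda i,h:cv2.resize(i[:,:,::-1],None,fx=h/i.shape[0],fy=h/i.shape[0],interpolation=cv2.INTER_CUBIC)
cv2.imwrite("pics/ctl.png",np.hstack([f(a,330),f(b,330)]))
E
```

```text
(no output)
```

View pics/ctl.png

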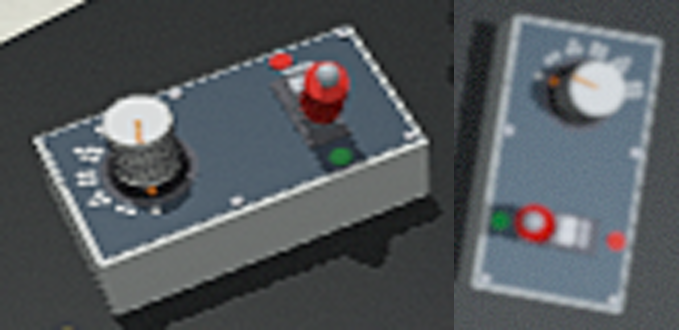

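Request:
{"method": "servo_tool", "body": {"rows": [0,0.133,0.142,0,-1.63,1.3,4.48,0,0.133,0.142,0,-1.63,1.3,4.48,0,0.133,0.142,0,-1.63,1.3,4.48,0,0.133,0.142,0,-1.63,1.3,4.48,0,0.267,0.284,-0.05,-3.26,2.59,8.96,0,0.267,0.284,-0.05,-3.26,2.59,8.96,0,0.267,0.284,-0.05,-3.26,2.59,8.96,0,0.267,0.284,-0.05,-3.26,2.59,8.96]}}

```text
time_s: 1.95
tool_pos: [0.501, -0.2414, 0.1961]
tool_rot: [2.185, 1.808, -0.469]
ft_force: [0.7, -0.9, 0.6]
width: 0.0853
```

Request:
{"method": "servo_tool", "body": {"rows": [0,0,0,0,0,0,0,0,0,0,0,0,0,0,0,0,0,0,0,0,0,0,0,0,0,0,0,0]}}

```text
time_s: 2.35
tool_pos: [0.4989, -0.2451, 0.197]
tool_rot: [2.195, 1.799, -0.467]
ft_force: [0.1, 0.9, 0.4]
width: 0.0854
```

```bash
python3 - <<'E'
from h import *
t,P,M,w,f=tcp();print(t,P,f)
p,L=lever(.42,.086);M=orient(-L,bx_);A=p-.005*L
rows([(0,A+.1*L,M),(0,A,M)])
shot("scene","s1",(130,30,330,180))
E
```

```text
2.35 [ 0.4989 -0.2451  0.197 ] [0.1056 0.9114 0.443 ]
0, 0.004, 0.005, -0.002, 0.0, 0.01, 0.02
0, -0.004, -0.035, -0.093, 0.0, 0.01, 0.02
```

View pics/s1.png

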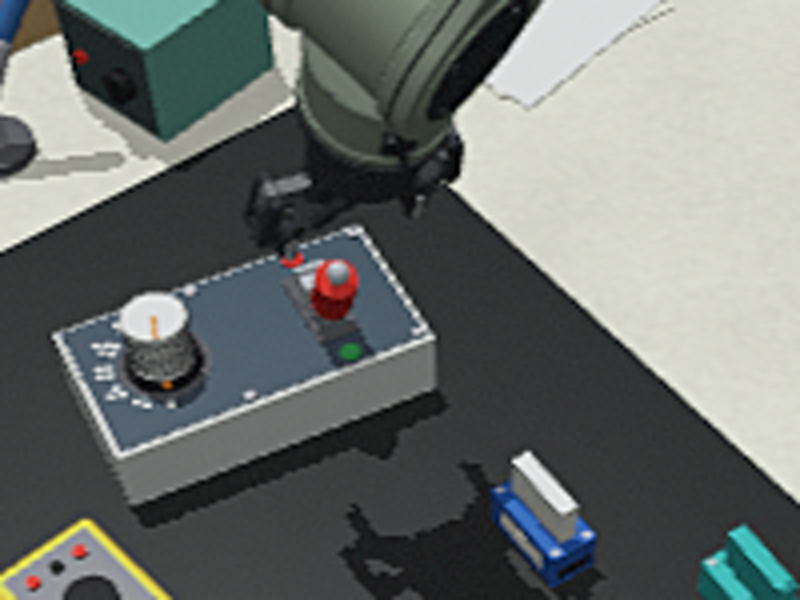

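```bash
python3 - <<'E'
from h import *
t,P,M,w,f=tcp();print(t,P,M)
print((proj("scene",[P,P+M[:,1]*.05,P-M[:,1]*.05,P-M[:,2]*.1])-[130,30])*4)
E
```

```text
2.4 [ 0.499  -0.245   0.1969] [[ 0.1794  0.9806 -0.0795]
 [ 0.8953 -0.1962 -0.4   ]
 [-0.4078  0.0006 -0.9131]]
[[344.6004 224.685 ]
 [277.9024 248.0627]
 [409.8782 201.8051]
 [359.7869 157.5942]]
```

Request:
{"method": "servo_tool", "body": {"rows": [0,-0.001,-0.01,-0.028,0,0,0,0,-0.002,-0.02,-0.055,0,0,0,0,-0.002,-0.02,-0.055,0,0,0,0,-0.002,-0.02,-0.055,0,0,0]}}

```text
time_s: 2.8
tool_pos: [0.4974, -0.2641, 0.1422]
tool_rot: [2.194, 1.801, -0.468]
ft_force: [0.5, 0.6, 0.2]
width: 0.0854
```

```bash
python3 - <<'E'
from h import *
t,P,M,w,f=tcp();print(t,P,f)
p,L=lever(.42,.086);M=orient(-L,bx_);A=p-.005*L
rows([(0,A,M)])
E
```

```text
2.8 [ 0.4974 -0.2641  0.1422] [0.507 0.595 0.186]
0, -0.002, -0.016, -0.038, -0.0, -0.0, 0.01
```

Request:
{"method": "servo_tool", "body": {"rows": [0,-0.001,-0.008,-0.019,0,0,0,0,-0.002,-0.016,-0.038,0,0,0,0,-0.002,-0.016,-0.038,0,0,0,0,-0.002,-0.016,-0.038,0,0,0]}}

```text
time_s: 3.2
tool_pos: [0.4961, -0.2796, 0.1049]
tool_rot: [2.192, 1.801, -0.466]
ft_force: [0.2, -0.8, -0.3]
width: 0.0854
```

Request:
{"method": "servo_tool", "body": {"rows": [255,0,0,0,0,0,0,255,0,0,0,0,0,0,255,0,0,0,0,0,0,255,0,0,0,0,0,0,255,0,0,0,0,0,0,255,0,0,0,0,0,0,255,0,0,0,0,0,0,255,0,0,0,0,0,0]}}

```text
time_s: 4.0
tool_pos: [0.4958, -0.2797, 0.104]
tool_rot: [2.192, 1.801, -0.467]
ft_force: [-0.6, 3.8, 8.3]
width: 0.0306
```

```bash
python3 - <<'E'
from h import *
t,P,M,w,f=tcp();print(t,P,f,w)
p,L=lever(.42,.086)
print("err in lever axes", [(P-(p-.005*L))@a for a in(bx_,np.cross(L,bx_),L)])
r=(P-ctl(-.065,0,.03))@L;print(r)
# lift 16 mm, then arc about pivot relative
q=P-ctl(-.065,0,.03)+.016*L
rows([(255,P+.016*L,M)])
print("arc, relative to lifted pose")
P0=P+.016*L
ts=[]
for k in range(1,15):
    a=min(k*3.5,48.5);Q=R.from_rotvec(np.radians(a)*bx_);ts.append((255,ctl(-.065,0,.03)+Q.apply(q),Q.as_matrix()@M))
rows(ts[:8],(P0,M));print();rows(ts[8:],(ts[7][1],ts[7][2]))
E
```

```text
4.0 [ 0.4958 -0.2797  0.104 ] [-0.6033  3.8218  8.3169] 0.030643192675870966
err in lever axes [np.float64(0.0004938674199867183), np.float64(0.00028346586250176293), np.float64(0.00018241538215384306)]
0.08118241538215384
255, 0.001, 0.006, 0.015, 0.0, 0.0, 0.0
arc, relative to lifted pose
255, -0.001, -0.005, 0.002, 0.57, -0.11, 0.0
255, -0.002, -0.011, 0.004, 1.14, -0.23, 0.0
255, -0.003, -0.016, 0.006, 1.72, -0.34, 0.0
255, -0.004, -0.022, 0.007, 2.29, -0.45, 0.0
255, -0.006, -0.028, 0.008, 2.86, -0.57, 0.0
255, -0.007, -0.034, 0.008, 3.43, -0.68, 0.0
255, -0.008, -0.04, 0.009, 4.01, -0.79, 0.0
255, -0.009, -0.045, 0.008, 4.58, -0.91, -0.0

255, -0.001, -0.006, -0.001, 0.57, -0.11, 0.0
255, -0.002, -0.012, -0.002, 1.14, -0.23, 0.0
255, -0.003, -0.017, -0.003, 1.72, -0.34, 0.0
255, -0.005, -0.023, -0.004, 2.29, -0.45, 0.0
255, -0.006, -0.028, -0.006, 2.86, -0.57, 0.0
255, -0.007, -0.033, -0.008, 3.35, -0.66, 0.0
```

Request:
{"method": "servo_tool", "body": {"rows": [255,0,0.003,0.008,0,0,0,255,0.001,0.006,0.015,0,0,0,255,0.001,0.0065,0.0155,0,0,0,255,0.001,0.0065,0.0155,0,0,0,255,0.001,0.0065,0.0155,0,0,0]}}

```text
time_s: 4.5
tool_pos: [0.4968, -0.2734, 0.1189]
tool_rot: [2.193, 1.802, -0.467]
ft_force: [3.5, -2.1, -6.0]
width: 0.0311
```

Request:
{"method": "servo_tool", "body": {"rows": [255,-0.001,-0.005,0.002,0.57,-0.11,0,255,-0.002,-0.011,0.004,1.14,-0.23,0,255,-0.003,-0.016,0.006,1.72,-0.34,0,255,-0.004,-0.022,0.007,2.29,-0.45,0,255,-0.006,-0.028,0.008,2.86,-0.57,0,255,-0.007,-0.034,0.008,3.43,-0.68,0,255,-0.008,-0.04,0.009,4.01,-0.79,0,255,-0.009,-0.045,0.008,4.58,-0.91,0]}}

```text
time_s: 5.3
tool_pos: [0.4879, -0.3186, 0.1271]
tool_rot: [-2.392, -1.966, -0.088]
ft_force: [6.3, -0.7, -6.3]
width: 0.0307
```

```bash
cat >> h.py <<'E'
def lev():
    t,P,M,w,f=tcp();d=P-ctl(-.065,0,.03);print(round(t,2),P,"r",np.hypot(d@by_,d[2]),"x",d@bx_,"th",np.arctan2(d@by_,d[2]),"tool lean",np.arctan2(-M[:,2]@by_,-M[2,2]),"f",f,"w",w)
    return d,P,M
E
python3 - <<'E'
from h import *
d,P,M=lev()
# remaining to lean -0.43
th=np.arctan2(d@by_,d[2]);n=7
L=lambda a:np.sin(a)*by_+np.cos(a)*ez
ts=[]
for k in range(1,n+1):
    a=th+(-.43-th)*k/n;Q=R.from_rotvec((th-a)*bx_);ts.append((255,ctl(-.065,0,.03)+d@bx_*bx_+.0973*L(a),Q.as_matrix()@M))
rows(ts)
E
```

```text
5.3 [ 0.4879 -0.3186  0.1271] r 0.0973157226114705 x 0.0002842493932340689 th -0.06463044838972166 tool lean -0.07196767523983147 f [ 6.2948 -0.7108 -6.3494] w 0.030657826495282543
255, -0.001, -0.005, -0.0, 0.49, -0.1, 0.0
255, -0.002, -0.01, -0.001, 0.98, -0.19, 0.0
255, -0.003, -0.015, -0.002, 1.47, -0.29, 0.0
255, -0.004, -0.02, -0.003, 1.96, -0.39, 0.0
255, -0.005, -0.024, -0.005, 2.44, -0.48, -0.0
255, -0.006, -0.029, -0.007, 2.93, -0.58, -0.0
255, -0.007, -0.034, -0.009, 3.42, -0.68, -0.0
```

Request:
{"method": "servo_tool", "body": {"rows": [255,-0.001,-0.005,0,0.49,-0.1,0,255,-0.002,-0.01,-0.001,0.98,-0.19,0,255,-0.003,-0.015,-0.002,1.47,-0.29,0,255,-0.004,-0.02,-0.003,1.96,-0.39,0,255,-0.005,-0.024,-0.005,2.44,-0.48,0,255,-0.006,-0.029,-0.007,2.93,-0.58,0,255,-0.007,-0.034,-0.009,3.42,-0.68,0,255,-0.007,-0.034,-0.009,3.42,-0.68,0]}}

```text
time_s: 6.1
tool_pos: [0.4815, -0.3511, 0.1176]
tool_rot: [-2.181, -1.791, -0.491]
ft_force: [10.6, 8.1, -3.0]
width: 0.0302
```

```bash
python3 - <<'E'
from h import *
d,P,M=lev()
L=-M[:,2]
rows([(0,P-.015*L,M),(0,P+.10*L,M)])
E
```

```text
6.1 [ 0.4815 -0.3511  0.1176] r 0.09607394956103771 x 0.0003102708812745313 th -0.4222637492073673 tool lean -0.44118859671192645 f [10.6274  8.1146 -3.0131] w 0.030187713584569852
0, 0.001, 0.006, -0.014, 0.0, 0.0, 0.0
0, -0.008, -0.042, 0.09, 0.0, 0.0, 0.0
```

Request:
{"method": "servo_tool", "body": {"rows": [255,0.0005,0.003,-0.007,0,0,0,255,0.001,0.006,-0.013,0,0,0,0,0.001,0.006,-0.013,0,0,0,0,0.001,0.006,-0.013,0,0,0,0,0.001,0.006,-0.013,0,0,0,0,0.001,0.006,-0.013,0,0,0,0,0.001,0.006,-0.013,0,0,0,0,0.001,0.006,-0.013,0,0,0]}}

```text
time_s: 6.9
tool_pos: [0.4815, -0.3465, 0.1051]
tool_rot: [-2.185, -1.794, -0.482]
ft_force: [-0.4, 0.4, -0.1]
width: 0.0853
```

Request:
{"method": "servo_tool", "body": {"rows": [0,-0.004,-0.02,0.043,0,0,0,0,-0.008,-0.042,0.09,0,0,0,0,-0.012,-0.06,0.14,0,0,0,0,-0.012,-0.06,0.16,-1.2,0.24,0,0,-0.012,-0.06,0.16,-2.4,0.48,0,0,-0.012,-0.06,0.16,-4.2,0.83,0,0,-0.012,-0.06,0.16,-4.2,0.83,0,0,-0.012,-0.06,0.16,-4.2,0.83,0]}}

```text
time_s: 7.7
tool_pos: [0.4701, -0.4053, 0.2656]
tool_rot: [2.418, 1.991, -0.016]
ft_force: [-0.0, -0.9, -0.3]
width: 0.0853
```

```bash
python3 - <<'E'
from h import *
t,P,M,w,f=tcp();print(t,P,M,w,f)
ims={n:env.grab_frame(n) for n in C}
for n in C:
    h=cv2.cvtColor(ims[n],cv2.COLOR_RGB2HSV);m=(((h[...,0]<8)|(h[...,0]>172))&(h[...,1]>150)&(h[...,2]>80)).astype(np.uint8)
    k,l,st,ce=cv2.connectedComponentsWithStats(m)
    g=proj(n,lever(-.42,.086)[0])[0];print(n,"pred down",g,"up",proj(n,lever(-.42,.102)[0]))
    for i in range(1,k):
        if st[i,4]>4 and np.linalg.norm(ce[i]-g)<30: print(st[i],ce[i])
s=ims["scene"];
cv2.imwrite("pics/s2.png",cv2.resize(s[:,:,::-1],(800,600),interpolation=cv2.INTER_CUBIC))
E
```

```text
7.7 [ 0.4701 -0.4053  0.2656] [[ 0.192   0.9814 -0.0019]
 [ 0.9813 -0.192  -0.0142]
 [-0.0143  0.0008 -0.9999]] 0.08525918944251017 [-0.0238 -0.9298 -0.3384]
scene pred down [203.5908  86.7726] up [[202.2345  81.8134]]
[197  79  13  18 153] [203.4902  87.4314]
top pred down [413.6585 224.0058] up [[418.1377 224.488 ]]
[405 219  17  12 151] [412.3245 223.7815]
```

View pics/s2.png

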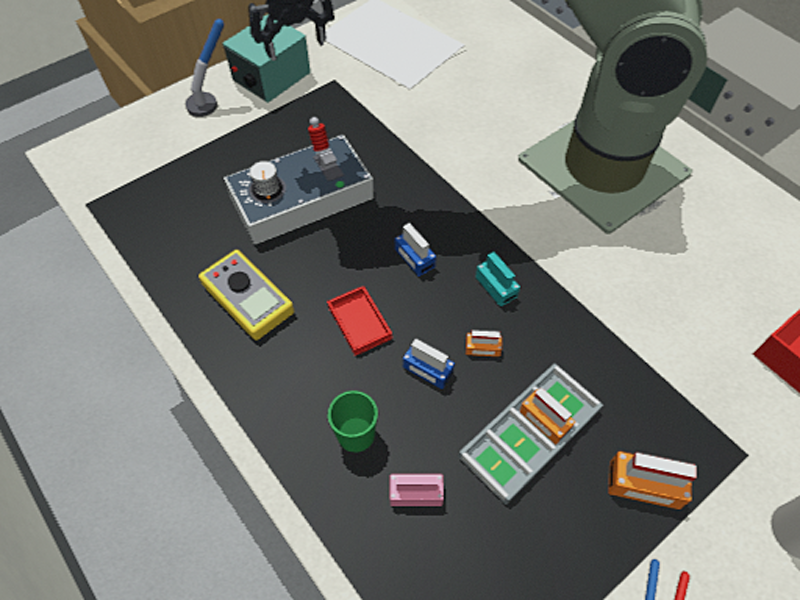

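```bash
cat >> h.py <<'E'
def colm(im):
    h=cv2.cvtColor(im,cv2.COLOR_RGB2HSV);return ((h[...,1]>130)&(h[...,2]>45))|(im.max(2)>95)
RX=np.array([.5425,.3325]);RA=np.radians(4.1)
rx=np.array([np.cos(RA),np.sin(RA),0]);ry=np.array([-np.sin(RA),np.cos(RA),0])
def bay(k): return np.r_[RX,0]+rx*(-.084+.056*(k-1))
def fitmods():
    ims={n:env.grab_frame(n) for n in C};d=np.radians
    return ims,[fit(MOD,x0,ims,colm,cams=c) for x0 in((.6013,.137,d(108)),(.4665,-.063,d(85))) for c in(("top","scene"),("top",),("scene",))]
def fitrej(x0=(.508,.331,np.radians(94)),z=.01):
    ms={}
    for n in C:
        env.grab_frame(n);g=proj(n,[*x0[:2],z+.036])[0]
        ds=[t for t in env.trace(n,"reject_mid") if np.linalg.norm((np.array(t["bbox"][:2])+t["bbox"][2:])/2-g)<12]
        if ds: ms[n]=np.repeat(ds[0]["pixels"][...,None]*255,3,2).astype(np.uint8)
    print("rej masks",list(ms))
    return [fit(modp(z),x0,ms,bright(95),cams=c) for c in([tuple(ms)]+[(n,) for n in ms] if len(ms)>1 else [tuple(ms)])]
E
python3 - <<'E'
from h import *
ims,r=fitmods()
for v,e in r:print(v[:2],np.degrees(v[2]),e)
for v,e in fitrej():print("rej",v[:2],np.degrees(v[2]),e)
print("bay2",bay(2))
E
```

```text
[0.6013 0.1379] 109.75943743176143 0.08355847370970346
[0.6013 0.1393] 109.499270006658 0.10056142114965644
[0.601  0.1369] 109.81746075701902 0.06326588235294119
[ 0.4676 -0.0613] 87.35200042673543 0.09737574788223446
[ 0.467 -0.061] 88.33494883217998 0.12384996461429582
[ 0.4676 -0.0619] 86.1202485510321 0.0676132521974307
rej masks ['scene', 'top']
rej [0.5128 0.3327] 93.95923088282814 0.09011174362218005
rej [0.5148 0.3327] 93.00205318416391 0.06776696290026801
rej [0.5119 0.3349] 93.928524129547 0.06798006613571794
bay2 [0.5146 0.3305 0.    ]
```

Request:
{"method": "servo_tool", "body": {"rows": [0,0.003,0.05,0,0.15,0,0.3,0,0.006,0.1,0,0.15,0,0.6,0,0.009,0.15,0,0.15,0,0.9,0,0.012,0.2,0,0.15,0,1.2,0,0.015,0.25,0,0.15,0,1.5,0,0.018,0.3,0,0.15,0,1.8,0,0.02,0.35,0,0.15,0,2.1,0,0.023,0.4,0,0.15,0,2.5]}}

```text
time_s: 8.9
tool_pos: [0.4924, -0.0053, 0.2651]
tool_rot: [-2.145, -2.294, -0.002]
ft_force: [1.8, -0.6, 0.4]
width: 0.0853
```

Request:
{"method": "servo_tool", "body": {"rows": [0,0.003,0.05,0,0,0,0,0,0.006,0.1,-0.01,0,0,0,0,0.009,0.15,-0.02,0,0,0,0,0.012,0.2,-0.03,0,0,0,0,0.015,0.25,-0.04,0,0,0,0,0.018,0.3,-0.06,0,0,0,0,0.02,0.338,-0.09,0,0,0,0,0.02,0.338,-0.09,0,0,0]}}

```text
time_s: 9.7
tool_pos: [0.5103, 0.3352, 0.1716]
tool_rot: [-2.138, -2.296, 0.003]
ft_force: [0.5, -0.6, -0.6]
width: 0.085
```

Request:
{"method": "servo_tool", "body": {"rows": [0,0,0,0,0,0,0,0,0,0,0,0,0,0]}}

```text
time_s: 9.9
tool_pos: [0.5132, 0.3298, 0.1755]
tool_rot: [-2.147, -2.292, -0.002]
ft_force: [0.2, -1.1, -0.2]
width: 0.0856
```

```bash
python3 - <<'E'
from h import *
t,P,M,w,f=tcp();print(t,P,M[:,1:],f,w)
rows([(0,np.array([.5132,.3325,.066]),orient(-ez,rx))])
E
```

```text
9.9 [0.5132 0.3298 0.1755] [[ 0.9979  0.0003]
 [ 0.0652  0.0013]
 [ 0.0003 -1.    ]] [ 0.2134 -1.0753 -0.1565] 0.08558681503139136
0, 0.0, 0.003, -0.11, -0.01, 0.0, 0.06
```

Request:
{"method": "servo_tool", "body": {"rows": [0,0,0.002,-0.05,0,0,0,0,0,0.003,-0.09,0,0,0,0,0,0.003,-0.109,0,0,0,0,0,0.003,-0.109,0,0,0,255,0,0.003,-0.109,0,0,0,255,0,0.003,-0.109,0,0,0,255,0,0.003,-0.109,0,0,0,255,0,0.003,-0.109,0,0,0]}}

```text
time_s: 10.7
tool_pos: [0.5129, 0.334, 0.0669]
tool_rot: [-2.146, -2.293, -0.003]
ft_force: [0.4, -0.5, -0.1]
width: 0.0283
```

Request:
{"method": "servo_tool", "body": {"rows": [255,0,0,0,0,0,0,255,0,0,0,0,0,0,255,0,0,0,0,0,0,255,0,0,0,0,0,0,255,0,0,0.02,0,0,0,255,0,0,0.06,0,0,0,255,0,0,0.1,0,0,0,255,0,0,0.1,0,0,0]}}

```text
time_s: 11.5
tool_pos: [0.5138, 0.3351, 0.1707]
tool_rot: [-2.146, -2.294, -0.012]
ft_force: [0.3, -0.4, -3.1]
width: 0.0131
```

```bash
python3 - <<'E'
from h import *
t,P,M,w,f=tcp();print(t,P,M[:,1],f,w)
TA=np.radians(-10.5)
rows([(255,np.array([.6372,-.0118,P[2]]),orient(-ez,np.array([np.cos(TA),np.sin(TA),0])))])
s=env.grab_frame("scene")[200:340,240:460]
cv2.imwrite("pics/s3.png",cv2.resize(s[:,:,::-1],None,fx=3,fy=3,interpolation=cv2.INTER_CUBIC))
E
```

```text
11.5 [0.5138 0.3351 0.1707] [0.9978 0.0663 0.0053] [ 0.3237 -0.3813 -3.1072] 0.01311086136035489
255, 0.123, -0.347, 0.0, -0.05, 0.05, -2.38
```

View pics/s3.png

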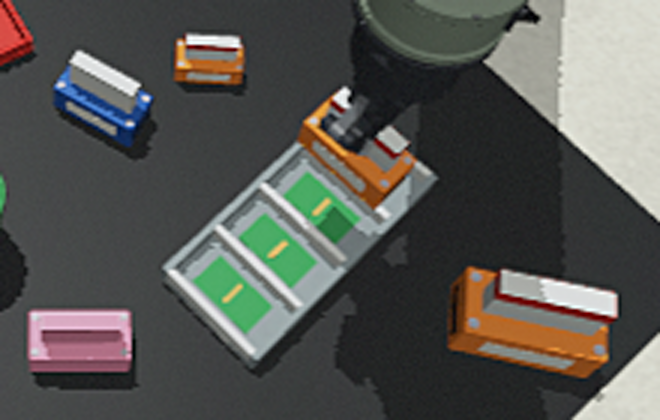

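Request:
{"method": "servo_tool", "body": {"rows": [255,0.016,-0.045,0.01,0,0,-0.34,255,0.032,-0.09,0.01,0,0,-0.68,255,0.048,-0.135,0.01,0,0,-1.02,255,0.064,-0.18,0.01,0,0,-1.36,255,0.08,-0.225,0.01,0,0,-1.7,255,0.096,-0.27,0.01,0,0,-2.04,255,0.112,-0.315,0,0,0,-2.38,255,0.123,-0.347,0,-0.05,0.05,-2.38]}}

```text
time_s: 12.35
tool_pos: [0.6351, -0.0171, 0.1634]
tool_rot: [-2.417, -2.004, 0.016]
ft_force: [0.3, 0.5, -2.3]
width: 0.0135
```

Request:
{"method": "servo_tool", "body": {"rows": [255,0,0,0,0,0,0,255,0,0,0,0,0,0,255,0,0,0,0,0,0]}}

```text
time_s: 12.65
tool_pos: [0.6351, -0.012, 0.1653]
tool_rot: [-2.411, -2.01, 0.011]
ft_force: [-0.3, -0.1, -3.5]
width: 0.0133
```

```bash
python3 - <<'E'
from h import *
t,P,M,w,f=tcp();print(t,P,M[:,1],f,w)
TA=np.radians(-10.5)
rows([(255,np.array([.6372,-.0118,.062]),orient(-ez,np.array([np.cos(TA),np.sin(TA),0])))])
z=P[2]-.056
a=fitrej((P[0],P[1],TA+np.pi/2),z)
for v,e in a:print(v[:2],np.degrees(v[2]),e)
s=env.grab_frame("scene")[150:290,180:400]
cv2.imwrite("pics/s4.png",cv2.resize(s[:,:,::-1],None,fx=3,fy=3,interpolation=cv2.INTER_CUBIC))
E
```

```text
12.65 [ 0.6351 -0.012   0.1653] [ 0.9836 -0.1803 -0.0064] [-0.2718 -0.0848 -3.4857] 0.013262269698444832
255, 0.002, 0.0, -0.103, 0.02, -0.07, -0.02
rej masks ['scene', 'top']
[ 0.6375 -0.0086] 78.31182415582579 1.4432741474413173
[ 0.6374 -0.0092] 78.02943035028693 0.4749268033005057
[0.5978 0.1088] 78.46254555614185 1.0
```

View pics/s4.png

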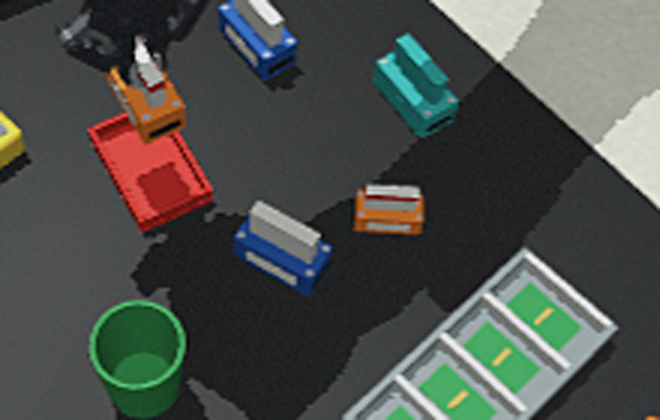

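Request:
{"method": "servo_tool", "body": {"rows": [255,0.002,0,-0.03,0,-0.07,0,255,0.002,0,-0.06,0,-0.07,0,255,0.002,0,-0.08,0,-0.07,0,255,0.002,0,-0.095,0,-0.07,0,255,0.002,0,-0.1,0,-0.07,0,255,0.002,0,-0.1,0,-0.07,0]}}

```text
time_s: 13.5
tool_pos: [0.6376, -0.0129, 0.066]
tool_rot: [2.412, 2.008, -0.001]
ft_force: [0.3, 0.5, -2.4]
width: 0.0131
```

```bash
python3 - <<'E'
from h import *
t,P,M,w,f=tcp();print(t,P,M[:,1],f,w)
s=env.grab_frame("scene")[150:250,180:320]
cv2.imwrite("pics/s5.png",cv2.resize(s[:,:,::-1],None,fx=4,fy=4,interpolation=cv2.INTER_CUBIC))
E
```

```text
13.5 [ 0.6376 -0.0129  0.066 ] [ 0.9834 -0.1816  0.002 ] [ 0.2854  0.4555 -2.3667] 0.013076185958877802
```

View pics/s5.png

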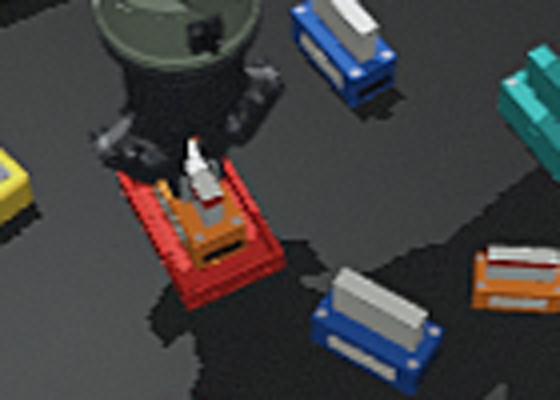

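Request:
{"method": "servo_tool", "body": {"rows": [255,0,0.001,-0.003,0,0,0,255,0,0.001,-0.005,0,0,0,255,0,0.001,-0.005,0,0,0,0,0,0.001,-0.005,0,0,0,0,0,0.001,-0.005,0,0,0,0,0,0.001,-0.005,0,0,0,0,0,0.001,-0.005,0,0,0,0,0,0.001,-0.005,0,0,0]}}

```text
time_s: 14.35
tool_pos: [0.6376, -0.0121, 0.061]
tool_rot: [2.412, 2.007, -0.001]
ft_force: [0.2, -0.4, 0.0]
width: 0.0838
```

Request:
{"method": "servo_tool", "body": {"rows": [0,0,0,0.03,0,0,0,0,0,0,0.08,0,0,0,0,0,0,0.12,0,0,0,0,-0.01,0.04,0.13,0,0,1.25,0,-0.02,0.08,0.13,0,0,2.5,0,-0.03,0.12,0.13,0,0,3.75,0,-0.036,0.15,0.13,0,0,5,0,-0.036,0.15,0.13,0,0,5]}}

```text
time_s: 15.15
tool_pos: [0.6003, 0.1426, 0.1912]
tool_rot: [1.799, 2.574, 0.003]
ft_force: [1.5, -0.4, -0.0]
width: 0.0857
```

Request:
{"method": "servo_tool", "body": {"rows": [0,0,0,0,0,0,0,0,0,0,0,0,0,0]}}

```text
time_s: 15.35
tool_pos: [0.6019, 0.1368, 0.1909]
tool_rot: [1.813, 2.561, -0.0]
ft_force: [-0.2, -0.3, -0.1]
width: 0.0854
```

```bash
python3 - <<'E'
from h import *
t,P,M,w,f=tcp();print(t,P,M[:,1],f,w)
a=np.radians(19.6)
rows([(0,np.array([.6012,.138,.056]),orient(-ez,np.array([np.cos(a),np.sin(a),0])))])
for v,e in fitrej((.637,-.012,np.radians(79.5)),.005):print("rej",v[:2],np.degrees(v[2]),e)
shot("top","t1")
E
```

```text
15.35 [0.6019 0.1368 0.1909] [0.9433 0.332  0.002 ] [-0.1575 -0.3323 -0.1469] 0.08544315031337216
0, -0.001, 0.001, -0.135, 0.02, 0.03, 0.04
rej masks ['scene', 'top']
rej [ 0.6385 -0.0123] 79.72744171736161 0.08839494043964141
rej [ 0.6391 -0.0132] 79.2306403071579 0.07152698917404798
rej [ 0.6378 -0.0108] 79.79003629981361 0.06810160427807486
```

View pics/t1.png

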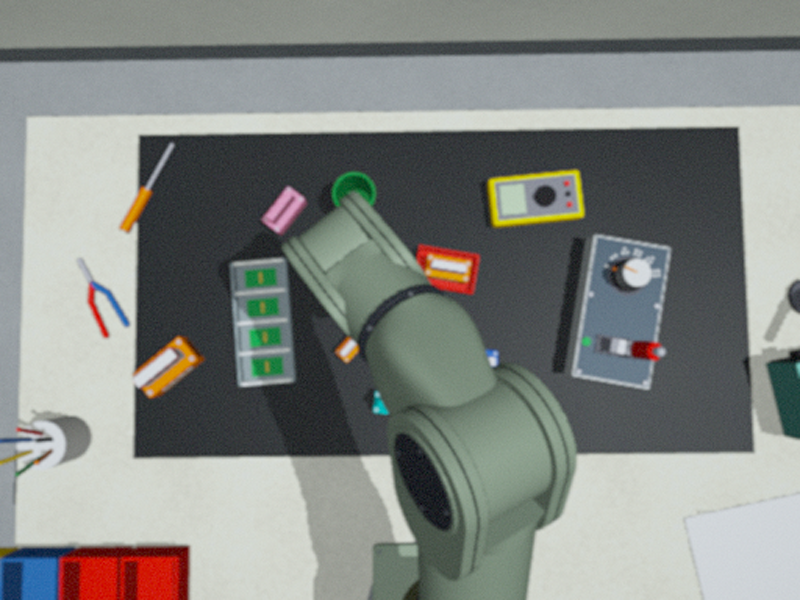

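Request:
{"method": "servo_tool", "body": {"rows": [0,-0.001,0.001,-0.045,0,0,0,0,-0.001,0.001,-0.09,0,0,0,0,-0.001,0.001,-0.133,0,0,0,0,-0.001,0.001,-0.133,0,0,0,255,-0.001,0.001,-0.133,0,0,0,255,-0.001,0.001,-0.133,0,0,0,255,-0.001,0.001,-0.133,0,0,0,255,-0.001,0.001,-0.133,0,0,0]}}

```text
time_s: 16.4
tool_pos: [0.6011, 0.139, 0.0594]
tool_rot: [1.81, 2.562, 0.003]
ft_force: [0.2, -0.2, 0.2]
width: 0.0284
```

Request:
{"method": "servo_tool", "body": {"rows": [255,0,0,0,0,0,0,255,0,0,0,0,0,0,255,0,0,0,0,0,0,255,0,0,0,0,0,0,255,0,0,0.02,0,0,0,255,0,0,0.06,0,0,0,255,0,0,0.1,0,0,0,255,0,0,0.1,0,0,0]}}

```text
time_s: 17.2
tool_pos: [0.6021, 0.1397, 0.1628]
tool_rot: [1.809, 2.56, 0.009]
ft_force: [0.7, 0.2, -2.6]
width: 0.0133
```

```bash
python3 - <<'E'
from h import *
t,P,M,w,f=tcp();print(t,P,M[:,1],f,w)
b=bay(3);print(b,bay(1))
rows([(255,np.array([b[0],b[1],P[2]]),orient(-ez,rx))])
E
```

```text
17.2 [0.6021 0.1397 0.1628] [0.9425 0.334  0.0088] [ 0.7144  0.1938 -2.5953] 0.013290266044437607
[0.5704 0.3345 0.    ] [0.4587 0.3265 0.    ]
255, -0.032, 0.195, 0.0, 0.01, 0.09, -2.57
```

Request:
{"method": "servo_tool", "body": {"rows": [255,-0.006,0.04,0,0,0,-0.5,255,-0.013,0.08,0,0,0,-1,255,-0.02,0.12,0,0,0,-1.5,255,-0.026,0.16,0,0,0,-2,255,-0.032,0.195,0,0,0.05,-2.57,255,-0.032,0.195,0,0,0.05,-2.57,255,-0.032,0.195,0,0,0.05,-2.57,255,-0.032,0.195,0,0,0.05,-2.57]}}

```text
time_s: 18.0
tool_pos: [0.5689, 0.3328, 0.1577]
tool_rot: [-2.141, -2.299, 0.006]
ft_force: [0.4, 0.4, -2.1]
width: 0.0132
```

```bash
python3 - <<'E'
from h import *
t,P,M,w,f=tcp();print(t,P,M[:,1],f,w)
b=bay(3)
rows([(255,np.array([b[0],b[1],.071]),orient(-ez,rx))])
s=env.grab_frame("scene")[200:340,240:420]
cv2.imwrite("pics/s6.png",cv2.resize(s[:,:,::-1],None,fx=3,fy=3,interpolation=cv2.INTER_CUBIC))
E
```

```text
18.0 [0.5689 0.3328 0.1577] [ 0.9975  0.0711 -0.0031] [ 0.4223  0.3804 -2.0569] 0.013244733311290726
255, 0.002, 0.002, -0.087, 0.03, -0.03, 0.0
```

View pics/s6.png

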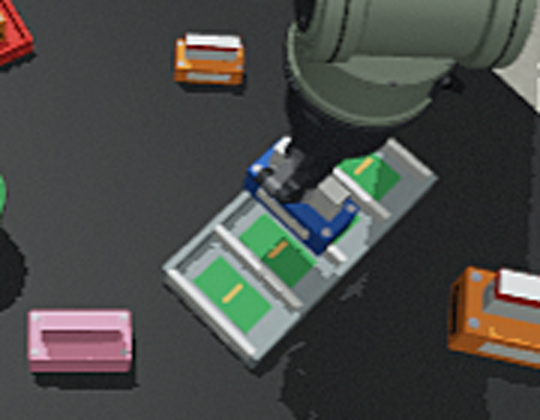

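Request:
{"method": "servo_tool", "body": {"rows": [255,0.002,0.002,-0.02,0,0,0,255,0.002,0.002,-0.04,0,0,0,255,0.002,0.002,-0.055,0,0,0,255,0.002,0.002,-0.07,0,0,0,255,0.002,0.002,-0.08,0,0,0,255,0.002,0.002,-0.085,0,0,0,255,0.002,0.002,-0.085,0,0,0]}}

```text
time_s: 18.75
tool_pos: [0.5705, 0.3359, 0.0727]
tool_rot: [-2.14, -2.299, 0.006]
ft_force: [1.0, -0.6, -1.2]
width: 0.0132
```

Request:
{"method": "servo_tool", "body": {"rows": [255,0,-0.001,-0.003,0,0,0,255,0,-0.001,-0.003,0,0,0,0,0,-0.001,-0.003,0,0,0,0,0,-0.001,-0.003,0,0,0,0,0,-0.001,-0.003,0,0,0,0,0,-0.001,-0.003,0,0,0,0,0,-0.001,-0.003,0,0,0,0,0,-0.001,-0.003,0,0,0]}}

```text
time_s: 19.55
tool_pos: [0.5706, 0.335, 0.07]
tool_rot: [-2.14, -2.299, 0.005]
ft_force: [0.5, -0.4, -0.2]
width: 0.0855
```

Request:
{"method": "servo_tool", "body": {"rows": [0,0,0,0.03,0,0,0,0,0,0,0.08,0,0,0,0,0,0,0.12,0,0,0,0,-0.01,-0.04,0.12,0,0,-0.2,0,-0.022,-0.088,0.12,0,0,-0.4,0,-0.034,-0.136,0.12,0,0,-0.6,0,-0.046,-0.184,0.12,0,0,-0.8,0,-0.058,-0.232,0.12,0,0,-1.1]}}

```text
time_s: 20.35
tool_pos: [0.5118, 0.1011, 0.1902]
tool_rot: [-2.269, -2.171, 0.005]
ft_force: [2.0, 0.1, 0.2]
width: 0.0852
```

Request:
{"method": "servo_tool", "body": {"rows": [0,-0.012,-0.048,0,0,0,0,0,-0.024,-0.096,0,0,0,0,0,-0.036,-0.144,0,0,0,0,0,-0.045,-0.165,0,0,0,0,0,-0.045,-0.165,0,0,0,0,0,-0.045,-0.165,0,0,0,0]}}

```text
time_s: 20.95
tool_pos: [0.4678, -0.0619, 0.1902]
tool_rot: [-2.269, -2.171, 0.004]
ft_force: [-0.6, 0.2, 0.1]
width: 0.0856
```

```bash
python3 - <<'E'
from h import *
t,P,M,w,f=tcp();print(t,P,M[:,1],f,w)
a=np.radians(-2.7)
rows([(0,np.array([.4675,-.0613,.058]),orient(-ez,np.array([np.cos(a),np.sin(a),0])))])
s=env.grab_frame("scene");print(unproj("scene",[[273,150]],.03))
cv2.imwrite("pics/s7.png",cv2.resize(s[60:360,160:512,::-1],None,fx=2,fy=2,interpolation=cv2.INTER_CUBIC))
E
```

```text
20.95 [ 0.4678 -0.0619  0.1902] [ 0.999  -0.0439 -0.0024] [-0.5802  0.1745  0.1286] 0.08560004647957303
0, -0.0, 0.001, -0.132, 0.01, -0.02, -0.03
[[ 0.4295 -0.0723  0.03  ]]
```

View pics/s7.png

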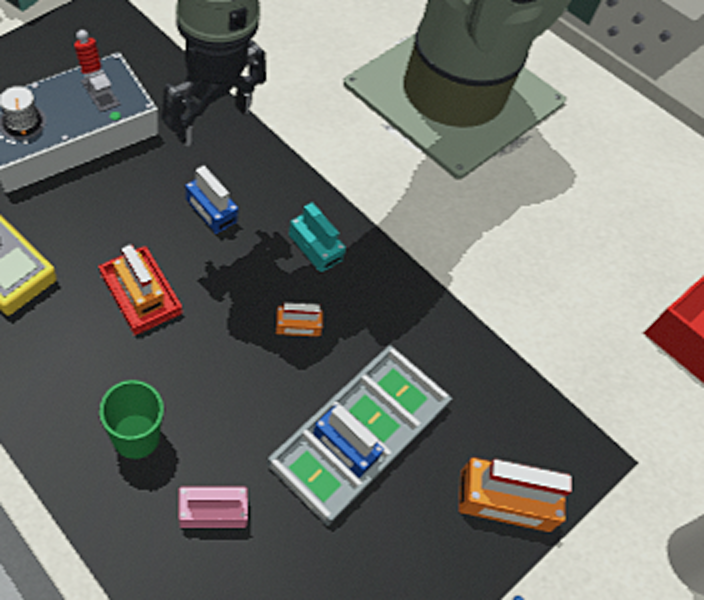

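```bash
python3 - <<'E'
from h import *
ims={"scene":env.grab_frame("scene")}
v,e=fit(MOD,(.4675,-.0613,np.radians(87)),ims,colm,cams=("scene",));print(v[:2],np.degrees(v[2]),e)
E
```

```text
[ 0.4676 -0.062 ] 85.69409269252165 0.05836929366341131
```

Unmoved. Grasp it.

Request:
{"method": "servo_tool", "body": {"rows": [0,0,0.001,-0.045,0,0,0,0,0,0.001,-0.09,0,0,0,0,0,0.001,-0.131,0,0,0,0,0,0.001,-0.131,0,0,0,255,0,0.001,-0.131,0,0,0,255,0,0.001,-0.131,0,0,0,255,0,0.001,-0.131,0,0,0,255,0,0.001,-0.131,0,0,0]}}

```text
time_s: 21.85
tool_pos: [0.4681, -0.0613, 0.0602]
tool_rot: [2.269, 2.172, -0.003]
ft_force: [-0.2, 0.1, 0.6]
width: 0.0286
```

Request:
{"method": "servo_tool", "body": {"rows": [255,0,0,0,0,0,0,255,0,0,0,0,0,0,255,0,0,0,0,0,0,255,0,0,0,0,0,0,255,0,0,0.02,0,0,0,255,0,0,0.06,0,0,0,255,0,0,0.1,0,0,0,255,0,0,0.12,0,0,0]}}

```text
time_s: 22.65
tool_pos: [0.4678, -0.0611, 0.1819]
tool_rot: [2.269, 2.172, -0.002]
ft_force: [1.1, -0.4, -2.8]
width: 0.0128
```

```bash
python3 - <<'E'
from h import *
t,P,M,w,f=tcp();print(t,P,M[:,1],f,w)
b=bay(1)
rows([(255,np.array([b[0],b[1],P[2]]),orient(-ez,rx))])
E
```

```text
22.65 [ 0.4678 -0.0611  0.1819] [ 0.9991 -0.0436 -0.0006] [ 1.1424 -0.3737 -2.7858] 0.012764869356250179
255, -0.009, 0.388, 0.0, 0.01, -0.01, 1.1
```

Request:
{"method": "servo_tool", "body": {"rows": [255,0,0.04,0,0,0,0,255,0,0.088,0,0,0,0.2,255,0,0.136,0,0,0,0.4,255,-0.005,0.184,0,0,0,0.6,255,-0.007,0.232,0,0,0,0.8,255,-0.009,0.28,0,0,0,1,255,-0.009,0.328,0,0,0,1.1,255,-0.009,0.376,0,0,0,1.1]}}

```text
time_s: 23.45
tool_pos: [0.4581, 0.3168, 0.1793]
tool_rot: [-2.139, -2.3, 0.005]
ft_force: [0.5, -1.0, -2.9]
width: 0.0127
```

Request:
{"method": "servo_tool", "body": {"rows": [255,0,0.012,0,0,0,0,255,0,0.012,0,0,0,0,255,0,0.012,0,0,0,0]}}

```text
time_s: 23.75
tool_pos: [0.4586, 0.326, 0.1789]
tool_rot: [-2.141, -2.299, 0.007]
ft_force: [-0.4, -0.6, -2.8]
width: 0.0129
```

```bash
python3 - <<'E'
from h import *
t,P,M,w,f=tcp();print(t,P,M[:,1],f,w)
b=bay(1)
rows([(255,np.array([b[0],b[1],.071]),orient(-ez,rx))])
E
```

```text
23.75 [0.4586 0.326  0.1789] [ 0.9975  0.0713 -0.0033] [-0.4019 -0.573  -2.7728] 0.012886735860859276
255, 0.0, 0.001, -0.108, 0.03, -0.03, 0.0
```

Request:
{"method": "servo_tool", "body": {"rows": [255,0,0.001,-0.03,0,0,0,255,0,0.001,-0.055,0,0,0,255,0,0.001,-0.075,0,0,0,255,0,0.001,-0.09,0,0,0,255,0,0.001,-0.1,0,0,0,255,0,0.001,-0.105,0,0,0,255,0,0.001,-0.105,0,0,0]}}

```text
time_s: 24.45
tool_pos: [0.4587, 0.3274, 0.074]
tool_rot: [-2.14, -2.299, 0.006]
ft_force: [-0.2, -0.2, -3.0]
width: 0.0127
```

Request:
{"method": "servo_tool", "body": {"rows": [255,0,-0.001,-0.003,0,0,0,255,0,-0.001,-0.004,0,0,0,0,0,-0.001,-0.004,0,0,0,0,0,-0.001,-0.004,0,0,0,0,0,-0.001,-0.004,0,0,0,0,0,-0.001,-0.004,0,0,0,0,0,-0.001,-0.004,0,0,0,0,0,-0.001,-0.004,0,0,0]}}

```text
time_s: 25.25
tool_pos: [0.4585, 0.327, 0.07]
tool_rot: [-2.14, -2.299, 0.005]
ft_force: [0.6, -0.2, -0.0]
width: 0.0858
```

Request:
{"method": "servo_tool", "body": {"rows": [0,0,0,0.03,0,0,0,0,0,0,0.08,0,0,0,0,0,0,0.13,0,0,0,0,0.005,-0.04,0.16,0,0,0,0,0.01,-0.088,0.16,0,0,0,0,0.02,-0.136,0.16,0,0,0,0,0.03,-0.184,0.16,0,0,0,0,0.04,-0.232,0.16,0,0,0]}}

```text
time_s: 26.05
tool_pos: [0.4986, 0.093, 0.2302]
tool_rot: [-2.14, -2.3, 0.005]
ft_force: [1.4, -0.7, 0.1]
width: 0.0854
```

Request:
{"method": "servo_tool", "body": {"rows": [0,0.01,-0.048,0,0,0,0,0,0.02,-0.096,0,0,0,0,0,0.03,-0.144,0,0,0,0,0,0.04,-0.19,0,0,0,0,0,0.05,-0.238,0,0,0,0,0,0.06,-0.28,0,0,0,0,0,0.07,-0.3,0,0,0,0,0,0.07,-0.3,0,0,0,0]}}

```text
time_s: 26.85
tool_pos: [0.5686, -0.2083, 0.2293]
tool_rot: [-2.145, -2.295, 0.006]
ft_force: [-0.1, 0.3, -0.2]
width: 0.0856
```

```bash
python3 - <<'E'
from h import *
o=env.observe();t,P,M,w,f=tcp();print(t,P,M[:,1],f,w,o["joints"])
ims={n:env.grab_frame(n) for n in C}
for k in (1,3):
    b=bay(k)
    for c in(("top","scene"),("scene",)):
        pass
s=ims["scene"];T=ims["top"]
a=s[210:345,320:410];b=T[155:255,360:435]
f=lambda i,h:cv2.resize(i[:,:,::-1],None,fx=h/i.shape[0],fy=h/i.shape[0],interpolation=cv2.INTER_CUBIC)
c=T[155:255,140:200];d=s[70:160,135:245]
cv2.imwrite("pics/m.png",np.hstack([f(a,400),f(c,400)]))
cv2.imwrite("pics/n.png",np.hstack([f(b,400),f(d,400)]))
E
```

```text
26.85 [ 0.5686 -0.2083  0.2293] [ 0.9977  0.0677 -0.0034] [-0.1137  0.3213 -0.1796] 0.08556225050643616 [ 0.5355  0.8096 -0.5193  1.3761  0.4256  1.0698  0.0122]
```

View pics/m.png

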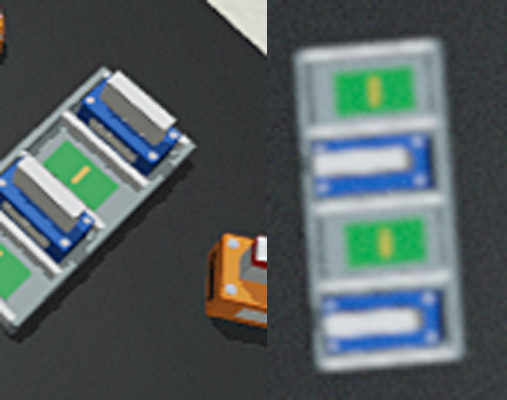

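```bash
python3 - <<'E'
from h import *
S=ctl(.065,0,0);print(S)
for n in C:
    print(n,"pred top centre",proj(n,S+[0,0,.112]),"base",proj(n,S+[0,0,.066]))
    im=env.grab_frame(n);h=cv2.cvtColor(im,cv2.COLOR_RGB2HSV);g=proj(n,S+[0,0,.112])[0]
    m=((im.min(2)>165)).astype(np.uint8);k,l,st,ce=cv2.connectedComponentsWithStats(m)
    for i in range(1,k):
        if st[i,4]>15 and np.linalg.norm(ce[i]-g)<30: print("white",st[i],ce[i])
    m=((h[...,0]>5)&(h[...,0]<20)&(h[...,1]>90)).astype(np.uint8);ys,xs=np.nonzero(m)
    d=np.hypot(xs-g[0],ys-g[1])<13
    print("orange",[(x,y) for x,y in zip(xs[d],ys[d])])
P,M=tcp()[1:3];a=np.radians(34)
rows([(0,np.r_[S[:2],P[2]],orient(-ez,np.array([np.cos(a),np.sin(a),0])))])
E
```

```text
[ 0.6164 -0.3376  0.    ]
scene pred top centre [[167.5124 107.7226]] base [[170.2036 118.4313]]
white [158 103  19  12 150] [167.56 108.64]
white [143 113  96  32 161] [181.3602 128.8882]
orange [(np.int64(168), np.int64(109)), (np.int64(168), np.int64(110)), (np.int64(168), np.int64(111)), (np.int64(168), np.int64(112)), (np.int64(168), np.int64(113))]
top pred top centre [[408.8477 174.1395]] base [[402.9758 175.9619]]
orange []
0, 0.048, -0.134, 0.0, 0.02, -0.02, 4.97
```

View pics/n.png

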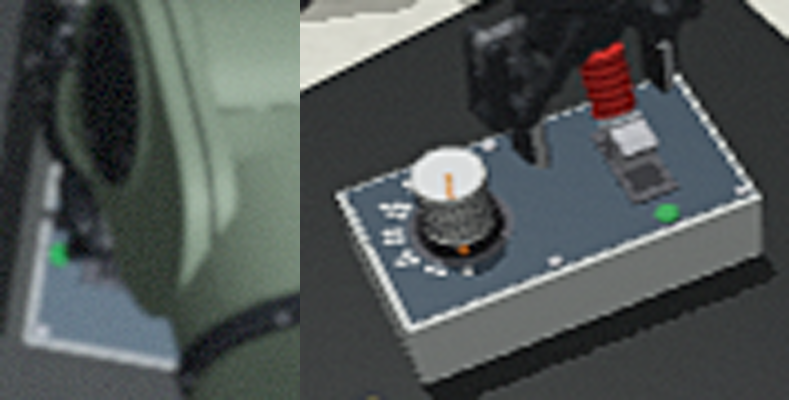

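Request:
{"method": "servo_tool", "body": {"rows": [0,0.016,-0.045,0,0,0,1.25,0,0.032,-0.09,0,0,0,2.5,0,0.048,-0.134,0,0,0,3.75,0,0.048,-0.134,0,0,0,4.97,0,0.048,-0.134,0,0,0,4.97,0,0.048,-0.134,0,0,0,4.97]}}

```text
time_s: 27.65
tool_pos: [0.6168, -0.3375, 0.2302]
tool_rot: [-1.479, -2.771, 0.004]
ft_force: [0.5, -0.1, 0.4]
width: 0.0855
```

```bash
python3 - <<'E'
from h import *
o=env.observe();t,P,M,w,f=tcp();print(t,P,M[:,1],f,w,o["joints"])
S=ctl(.065,0,.086);a=np.radians(34)
rows([(0,S,orient(-ez,np.array([np.cos(a),np.sin(a),0])))])
E
```

```text
27.65 [ 0.6168 -0.3375  0.2302] [ 0.8307  0.5566 -0.0027] [ 0.5369 -0.1116  0.357 ] 0.08552901118937575 [ 0.6562  1.0009 -0.6442  0.9088  0.5448  1.3713  0.7415]
0, -0.0, -0.0, -0.144, 0.02, -0.02, 0.03
```

Request:
{"method": "servo_tool", "body": {"rows": [0,0,0,-0.05,0,0,0,0,0,0,-0.1,0,0,0,0,0,0,-0.13,0,0,0,0,0,0,-0.144,0,0,0,0,0,0,-0.144,0,0,0,0,0,0,-0.144,0,0,0]}}

```text
time_s: 28.25
tool_pos: [0.6173, -0.3389, 0.088]
tool_rot: [1.477, 2.771, -0.005]
ft_force: [0.5, -0.3, 0.4]
width: 0.0854
```

Request:
{"method": "servo_tool", "body": {"rows": [255,0,0,0,0,0,0,255,0,0,0,0,0,0,255,0,0,0,0,0,0,255,0,0,0,0,0,0,255,0,0,0,0,0,0,255,0,0,0,0,0,0]}}

```text
time_s: 28.85
tool_pos: [0.6189, -0.3379, 0.0881]
tool_rot: [1.474, 2.769, 0.0]
ft_force: [8.5, 5.9, 12.7]
width: 0.0471
```

Request:
{"method": "servo_tool", "body": {"rows": [255,0.001,0.001,0,0,0,-1,255,0.001,0.001,0,0,0,-2,255,0.001,0.001,0,0,0,-3,255,0.001,0.001,0,0,0,-4,255,0.001,0.001,0,0,0,-5,255,0.001,0.001,0,0,0,-6,255,0.001,0.001,0,0,0,-7,255,0.001,0.001,0,0,0,-8]}}

```text
time_s: 29.65
tool_pos: [0.617, -0.3382, 0.088]
tool_rot: [-2.48, -1.926, 0.006]
ft_force: [-16.8, 5.9, 26.4]
width: 0.0466
```

Request:
{"method": "servo_tool", "body": {"rows": [255,0,0,0,0,0,-1,255,0,0,0,0,0,-2,255,0,0,0,0,0,-3,255,0,0,0,0,0,-4,255,0,0,0,0,0,-5,255,0,0,0,0,0,-6,255,0,0,0,0,0,-7,255,0,0,0,0,0,-7]}}

```text
time_s: 30.45
tool_pos: [0.6156, -0.3371, 0.088]
tool_rot: [-3.001, -0.909, 0.01]
ft_force: [-29.3, 12.3, 35.0]
width: 0.047
```

```bash
python3 - <<'E'
from h import *
o=env.observe();t,P,M,w,f=tcp();print(t,P,np.degrees(np.arctan2(M[1,1],M[0,1])),f,w,o["ft_torque"],o["joints"])
E
```

```text
30.45 [ 0.6156 -0.3371  0.088 ] -56.301307332049994 [-29.2802  12.2768  35.0111] 0.046990592933598786 [2.9543 5.9872 0.0936] [ 0.5441  1.1078 -0.2462  1.0674  0.2619  1.0035 -0.6953]
```

Request:
{"method": "servo_tool", "body": {"rows": [0,0,0,0,0,0,0,0,0,0,0,0,0,0,0,0,0,0,0,0,0,0,0,0,0,0,0,0,0,0,0,0,0,0,0,0,0,0,0,0,0,0]}}

```text
time_s: 31.05
tool_pos: [0.6176, -0.338, 0.086]
tool_rot: [-3.003, -0.916, 0.004]
ft_force: [-0.6, 0.4, 0.1]
width: 0.085
```

Request:
{"method": "servo_tool", "body": {"rows": [0,0,0,0.04,0,0,0,0,0,0,0.09,0,0,0,0,0,0,0.14,0,0,0,0,-0.02,0.04,0.14,0,0,1.2,0,-0.04,0.08,0.14,0,0,2.4,0,-0.06,0.12,0.14,0,0,3.6,0,-0.08,0.16,0.14,0,0,4.8,0,-0.08,0.16,0.14,0,0,6]}}

```text
time_s: 31.85
tool_pos: [0.5359, -0.173, 0.2269]
tool_rot: [-2.562, -1.813, 0.004]
ft_force: [-0.0, -2.2, -0.2]
width: 0.0855
```

Request:
{"method": "servo_tool", "body": {"rows": [0,0,0.03,0,0,0,1,0,0,0.03,0,0,0,1.6,0,0,0.03,0,0,0,1.6]}}

```text
time_s: 32.15
tool_pos: [0.5377, -0.1478, 0.2261]
tool_rot: [-2.412, -2.011, 0.005]
ft_force: [0.3, -0.9, -0.5]
width: 0.0851
```

```bash
python3 - <<'E'
from h import *
t,P,M,w,f=tcp();print(t,P,np.degrees(np.arctan2(M[1,1],M[0,1])),f,w)
im=env.grab_frame("scene");h=cv2.cvtColor(im,cv2.COLOR_RGB2HSV);S=ctl(.065,0,.112);g=proj("scene",S)[0]
m=((h[...,0]>5)&(h[...,0]<20)&(h[...,1]>70));ys,xs=np.nonzero(m);d=np.hypot(xs-g[0],ys-g[1])<8
print([(x,y) for x,y in zip(xs[d],ys[d])],g)
for i in range(6):
    a=BA+np.radians(75-30*i);print(i+1,proj("scene",S+.02*np.array([np.cos(a),np.sin(a),0])))
cv2.imwrite("pics/s8.png",cv2.resize(im[70:170,135:275,::-1],None,fx=5,fy=5,interpolation=cv2.INTER_CUBIC))
E
```

```text
32.15 [ 0.5377 -0.1478  0.2261] -10.366880195622505 [ 0.3298 -0.8761 -0.469 ] 0.08511837156069833
[(np.int64(160), np.int64(109)), (np.int64(161), np.int64(109)), (np.int64(162), np.int64(109)), (np.int64(163), np.int64(109)), (np.int64(164), np.int64(109)), (np.int64(165), np.int64(109)), (np.int64(166), np.int64(109)), (np.int64(160), np.int64(110)), (np.int64(161), np.int64(110))] [167.5124 107.7226]
1 [[168.2175 112.6803]]
2 [[164.6826 112.5409]]
3 [[161.9194 111.103 ]]
4 [[160.675  108.7667]]
5 [[161.2686 106.1708]]
6 [[163.5199 104.0093]]
```

View pics/s8.png

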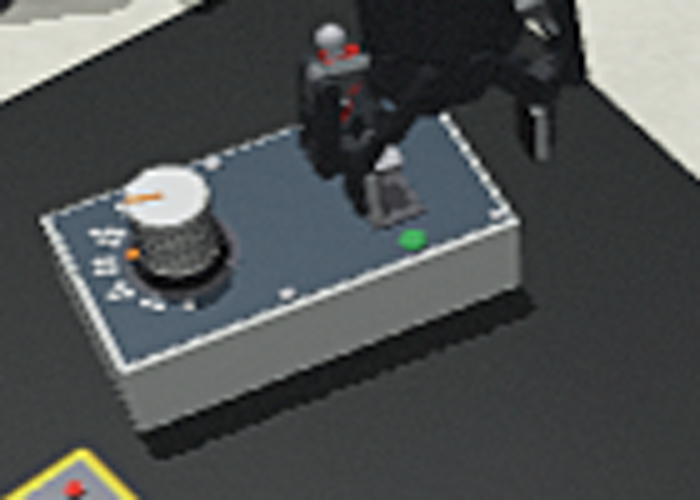

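```bash
cat > chk.py <<'E'
from h import *
from h import fit
def fitnet(th,x0,z,R_=14):
    out=[]
    for n in C:
        env.grab_frame(n);g=proj(n,[*x0[:2],z+.036])[0]
        ds=[t for t in env.trace(n,th) if np.linalg.norm((np.array(t["bbox"][:2])+t["bbox"][2:])/2-g)<R_]
        if ds:
            v,e=fit(modp(z),x0,{n:np.repeat(ds[0]["pixels"][...,None]*255,3,2).astype(np.uint8)},bright(95),cams=(n,));out.append((n,v[:2],np.degrees(v[2]),round(e,2)))
    return out
print("rej want tray",fitnet("reject_mid",(.6372,-.0118,np.radians(79.5)),.005))
for k in(1,3): print("bay",k,bay(k)[:2],fitnet("module1_mid",(*bay(k)[:2],RA+np.pi/2),.01))
E
python3 chk.py; python3 - <<'E'
from h import *
p,L=lever(-.42,.086);M=orient(-L,bx_);A=p-.005*L
P=tcp()[1]
rows([(0,A+.11*L,M),(0,A,M)])
E
```

```text
rej want tray [('scene', array([ 0.6399, -0.015 ]), np.float64(77.04071703181422), np.float64(0.18)), ('top', array([ 0.6368, -0.0115]), np.float64(79.74239710505096), np.float64(0.06))]
bay 1 [0.4587 0.3265] []
bay 3 [0.5704 0.3345] []
0, -0.064, -0.241, -0.022, 3.95, -0.78, -0.12
0, -0.055, -0.197, -0.122, 3.95, -0.78, -0.12
```

```bash
cat > blue.py <<'E'
from h import *
for n in C:
    im=env.grab_frame(n);h=cv2.cvtColor(im,cv2.COLOR_RGB2HSV);m=((h[...,0]>100)&(h[...,0]<120)&(h[...,1]>150)&(h[...,2]>60)).astype(np.uint8)
    m=cv2.dilate(m,np.ones((3,3),np.uint8))
    k,l,st,ce=cv2.connectedComponentsWithStats(m)
    for i in range(1,k):
        if st[i,4]>60 and st[i,1]<330: print(n,st[i])
    for b in(1,3):
        r=render(n,[modp(.01)[0]],*bay(b)[:2],RA+np.pi/2,(0,0,512,384))>.5
        print(n,"bay",b,cv2.boundingRect(cv2.dilate(r.astype(np.uint8),np.ones((3,3),np.uint8))))
E
python3 blue.py
```

```text
scene [127  11  17  30 238]
scene [345 236  36  34 420]
scene [316 263  36  37 437]
scene bay 1 (344, 233, 39, 39)
scene bay 3 (315, 261, 39, 40)
top [ 59 180  24  29 169]
top [154 188  28  17 280]
top [156 227  29  16 271]
top bay 1 (153, 226, 34, 19)
top bay 3 (151, 187, 33, 19)
```

Request:
{"method": "servo_tool", "body": {"rows": [0,-0.01,-0.04,0.03,0,0,0,0,-0.022,-0.085,0.03,1,-0.2,0,0,-0.034,-0.13,0.03,2,-0.4,0,0,-0.046,-0.175,0.03,3,-0.6,-0.1,0,-0.056,-0.21,0.01,3.95,-0.78,-0.12,0,-0.064,-0.241,-0.022,3.95,-0.78,-0.12,0,-0.064,-0.241,-0.022,3.95,-0.78,-0.12,0,-0.064,-0.241,-0.022,3.95,-0.78,-0.12]}}

```text
time_s: 33.7
tool_pos: [0.4734, -0.389, 0.2034]
tool_rot: [-2.192, -1.8, -0.468]
ft_force: [0.7, -0.3, 0.7]
width: 0.0853
```

```bash
python3 - <<'E'
from h import *
lev()
p,L=lever(-.42,.086);M=orient(-L,bx_);A=p-.005*L
rows([(0,A+.05*L,M),(0,A,M)])
E
```

```text
33.7 [ 0.4734 -0.389   0.2034] r 0.19018452613538214 x -0.000273822387025488 th -0.4234275349052019 tool lean -0.4213566691548811 f [ 0.6717 -0.309   0.6548] w 0.08526758681908087
0, 0.005, 0.024, -0.054, -0.01, -0.01, -0.0
0, 0.009, 0.044, -0.099, -0.01, -0.01, -0.0
```

Modules are still in place. Descend, grip, lift.

Request:
{"method": "servo_tool", "body": {"rows": [0,0.003,0.012,-0.027,0,0,0,0,0.005,0.024,-0.054,0,0,0,0,0.007,0.034,-0.077,0,0,0,0,0.009,0.044,-0.099,0,0,0,0,0.009,0.044,-0.099,0,0,0,0,0.009,0.044,-0.099,0,0,0]}}

```text
time_s: 34.3
tool_pos: [0.4834, -0.3448, 0.1066]
tool_rot: [-2.192, -1.804, -0.468]
ft_force: [-0.0, -1.0, 0.6]
width: 0.0856
```

Request:
{"method": "servo_tool", "body": {"rows": [255,0,0,0,0,0,0,255,0,0,0,0,0,0,255,0,0,0,0,0,0,255,0,0,0,0,0,0,255,0,0,0,0,0,0,255,0,0,0,0,0,0,255,0,0,0,0,0,0]}}

```text
time_s: 35.0
tool_pos: [0.483, -0.3455, 0.1056]
tool_rot: [-2.194, -1.802, -0.468]
ft_force: [1.6, -2.5, 5.3]
width: 0.0308
```

Request:
{"method": "servo_tool", "body": {"rows": [255,-0.001,-0.003,0.008,0,0,0,255,-0.001,-0.0065,0.0145,0,0,0,255,-0.001,-0.0065,0.015,0,0,0,255,-0.001,-0.0065,0.015,0,0,0,255,-0.001,-0.0065,0.015,0,0,0]}}

```text
time_s: 35.5
tool_pos: [0.4818, -0.3515, 0.1197]
tool_rot: [-2.192, -1.802, -0.468]
ft_force: [6.4, -0.2, -6.4]
width: 0.0309
```

```bash
cat > arc.py <<'E'
from h import *
import sys
goal,r,n=map(float,sys.argv[1:4]);n=int(n)
d,P,M=lev()
th=np.arctan2(d@by_,d[2]);L=lambda a:np.sin(a)*by_+np.cos(a)*ez
ts=[]
for k in range(1,n+1):
    a=th+(goal-th)*k/n;Q=R.from_rotvec((th-a)*bx_);ts.append((255,ctl(-.065,0,.03)+d@bx_*bx_+r*L(a),Q.as_matrix()@M))
rows(ts)
E
python3 arc.py 0 0.0973 8
```

```text
35.5 [ 0.4818 -0.3515  0.1197] r 0.09807352426023605 x 0.0006861300457003403 th -0.4171179638398193 tool lean -0.420041503516496 f [ 6.3874 -0.1555 -6.3734] w 0.030875398793829504
255, 0.001, 0.005, 0.001, -0.49, 0.1, 0.0
255, 0.002, 0.01, 0.003, -0.98, 0.19, 0.0
255, 0.003, 0.014, 0.004, -1.47, 0.29, -0.0
255, 0.004, 0.019, 0.006, -1.95, 0.39, 0.0
255, 0.005, 0.024, 0.006, -2.44, 0.48, -0.0
255, 0.006, 0.029, 0.007, -2.93, 0.58, -0.0
255, 0.007, 0.034, 0.008, -3.42, 0.68, 0.0
255, 0.008, 0.039, 0.008, -3.91, 0.77, -0.0
```

Request:
{"method": "servo_tool", "body": {"rows": [255,0.001,0.005,0.002,-0.49,0.1,0,255,0.002,0.01,0.004,-0.98,0.19,0,255,0.003,0.014,0.005,-1.47,0.29,0,255,0.004,0.019,0.006,-1.95,0.39,0,255,0.005,0.024,0.007,-2.44,0.48,0,255,0.006,0.029,0.008,-2.93,0.58,0,255,0.007,0.034,0.008,-3.42,0.68,0,255,0.008,0.039,0.008,-3.91,0.77,0]}}

```text
time_s: 36.3
tool_pos: [0.4894, -0.3123, 0.1278]
tool_rot: [-2.426, -1.994, -0.001]
ft_force: [2.8, -1.4, -5.8]
width: 0.0306
```

```bash
python3 arc.py 0.43 0.0975 7
```

```text
36.3 [ 0.4894 -0.3123  0.1278] r 0.09780279231268096 x 0.0005794663038962686 th 0.001581256523925454 tool lean -0.0009121372727850809 f [ 2.845  -1.4071 -5.841 ] w 0.03064976003665783
255, 0.001, 0.006, -0.0, -0.57, 0.11, 0.0
255, 0.002, 0.012, -0.001, -1.15, 0.23, -0.0
255, 0.003, 0.017, -0.002, -1.72, 0.34, 0.0
255, 0.005, 0.023, -0.003, -2.29, 0.45, 0.0
255, 0.006, 0.029, -0.005, -2.87, 0.57, -0.0
255, 0.007, 0.034, -0.007, -3.44, 0.68, -0.0
255, 0.008, 0.04, -0.009, -4.01, 0.79, 0.0
```

Request:
{"method": "servo_tool", "body": {"rows": [255,0.001,0.006,0,-0.57,0.11,0,255,0.002,0.012,-0.001,-1.15,0.23,0,255,0.003,0.017,-0.002,-1.72,0.34,0,255,0.005,0.023,-0.003,-2.29,0.45,0,255,0.006,0.029,-0.005,-2.87,0.57,0,255,0.007,0.034,-0.007,-3.44,0.68,0,255,0.008,0.04,-0.009,-4.01,0.79,0,255,0.008,0.04,-0.009,-4.01,0.79,0]}}

```text
time_s: 37.1
tool_pos: [0.4972, -0.2728, 0.1191]
tool_rot: [2.185, 1.799, -0.48]
ft_force: [-2.1, -9.8, -1.2]
width: 0.0306
```

```bash
python3 - <<'E'
from h import *
d,P,M=lev();L=-M[:,2]
rows([(0,P-.014*L,M),(0,P+.10*L,M)])
E
```

```text
37.1 [ 0.4972 -0.2728  0.1191] r 0.09782366418282681 x 0.0004710757970371529 th 0.4260730490921567 tool lean 0.43118605136956756 f [-2.0768 -9.8009 -1.1792] w 0.03056221783732853
0, -0.001, -0.006, -0.013, 0.0, 0.0, 0.0
0, 0.008, 0.041, 0.091, 0.0, 0.0, 0.0
```

Request:
{"method": "servo_tool", "body": {"rows": [255,0,-0.003,-0.007,0,0,0,255,-0.001,-0.006,-0.013,0,0,0,0,-0.001,-0.006,-0.013,0,0,0,0,-0.001,-0.006,-0.013,0,0,0,0,-0.001,-0.006,-0.013,0,0,0,0,-0.001,-0.006,-0.013,0,0,0,0,-0.001,-0.006,-0.013,0,0,0,0,-0.001,-0.006,-0.013,0,0,0]}}

```text
time_s: 37.9
tool_pos: [0.4966, -0.2785, 0.1061]
tool_rot: [2.189, 1.799, -0.472]
ft_force: [0.2, -0.6, -0.5]
width: 0.0852
```

Request:
{"method": "servo_tool", "body": {"rows": [0,0.004,0.02,0.045,0,0,0,0,0.008,0.041,0.091,0,0,0,0,0.01,0.06,0.13,0,0,0,0,0.01,0.06,0.17,1.2,-0.24,0,0,0.01,0.02,0.18,2.4,-0.48,0,0,-0.01,-0.03,0.18,3.6,-0.71,0,0,-0.03,-0.08,0.18,4.1,-0.81,0,0,-0.05,-0.13,0.18,4.1,-0.81,0]}}

```text
time_s: 38.7
tool_pos: [0.4648, -0.3617, 0.2854]
tool_rot: [-2.42, -1.989, -0.021]
ft_force: [1.4, -0.4, -0.1]
width: 0.0855
```

Request:
{"method": "servo_tool", "body": {"rows": [0,-0.03,-0.045,0,0,0,0,0,-0.07,-0.09,0,0,0,0,0,-0.1,-0.13,0,0,0,0,0,-0.1,-0.13,0,0,0,0]}}

```text
time_s: 39.1
tool_pos: [0.3611, -0.4941, 0.2847]
tool_rot: [-2.427, -1.982, -0.011]
ft_force: [-0.6, 0.9, -0.9]
width: 0.0853
```

```bash
python3 blue.py; python3 - <<'E'
from h import *
t,P,M,w,f=tcp();print(t,P,f,w)
ims={n:env.grab_frame(n) for n in C}
for n in C:
    h=cv2.cvtColor(ims[n],cv2.COLOR_RGB2HSV);m=(((h[...,0]<8)|(h[...,0]>172))&(h[...,1]>150)&(h[...,2]>80)).astype(np.uint8)
    k,l,st,ce=cv2.connectedComponentsWithStats(m)
    g=proj(n,lever(.42,.086)[0])[0];print(n,"pred down",g,"initially 212.6 102.5 / 387.0 219.7")
    for i in range(1,k):
        if st[i,4]>4 and np.linalg.norm(ce[i]-g)<30: print(st[i],ce[i])
cv2.imwrite("pics/end.png",cv2.resize(ims["scene"][:,:,::-1],(800,600),interpolation=cv2.INTER_CUBIC))
E
```

```text
scene [127  11  17  30 239]
scene [345 236  36  34 421]
scene [316 263  36  37 438]
scene bay 1 (344, 233, 39, 39)
scene bay 3 (315, 261, 39, 40)
top [ 59 180  24  29 169]
top [154 188  28  17 287]
top [156 227  29  16 272]
top bay 1 (153, 226, 34, 19)
top bay 3 (151, 187, 33, 19)
39.2 [ 0.3637 -0.4917  0.2847] [-0.6109  0.8653 -0.1144] 0.08534699059051132
scene pred down [212.9653 101.6912] initially 212.6 102.5 / 387.0 219.7
[201  93   5   4  16] [202.8125  94.5   ]
[208  95  12  14  70] [212.8571 101.9571]
top pred down [387.778  219.2212] initially 212.6 102.5 / 387.0 219.7
[380 213  13  13  75] [386.7067 219.6   ]
[412 223   4   5  15] [413.5333 224.8667]
```

View pics/end.png

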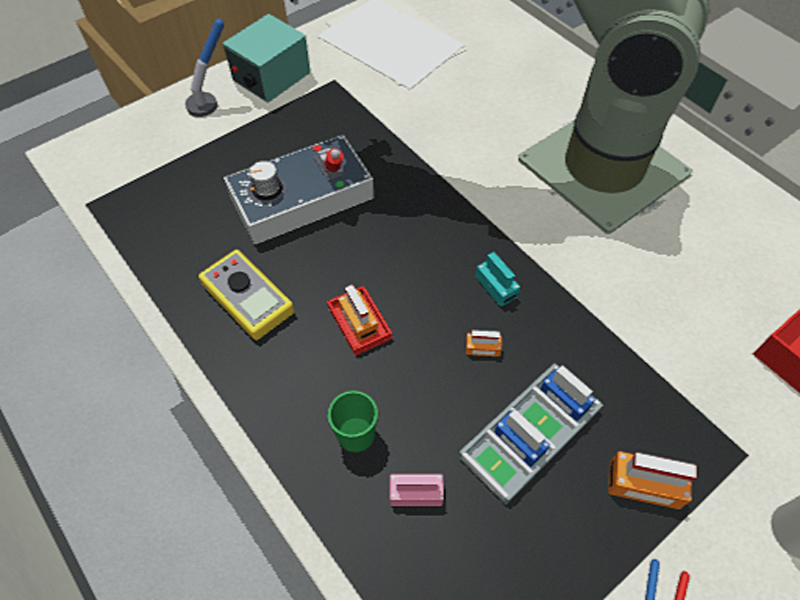

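```bash
python3 - <<'E'
from h import *
env.grab_frame("scene")
now={n:env.grab_frame(n) for n in C}
tiles=[]
for n,(l,t,r,b) in dict(scene=(198,85,228,117),top=(370,205,400,237)).items():
    e=cv2.resize(now[n][:,:,::-1],(800,600),interpolation=cv2.INTER_CUBIC);i=cv2.imread(f"pics/{n}0.png")
    s=800/512;sl=np.s_[int(t*s):int(b*s),int(l*s):int(r*s)]
    print(n,cv2.phaseCorrelate(np.float32(i[sl][...,2]),np.float32(e[sl][...,2])))
    tiles+=[cv2.resize(q[sl],(190,200),interpolation=cv2.INTER_CUBIC) for q in(i,e)]
    for nm,q in(("old",i),("new",e)):
        q=q[sl].astype(int);red=(q[...,2]-q[...,1]>60);grey=(q.max(2)-q.min(2)<40)&(q.min(2)>110)
        print(nm,"red",np.argwhere(red).mean(0)/s,red.sum())
cv2.imwrite("pics/cmp.png",np.hstack(tiles))
for r in(.086,.09,.102):print(r,proj("scene",lever(.42,r)[0]),proj("top",lever(.42,r)[0]))
print(proj("scene",lever(.44,.086)[0]),proj("top",lever(.44,.086)[0]))
E
```

```text
scene ((0.006902279139374912, 0.15617085257315821), 0.8517266356945038)
old red [16.805  13.7901] 287
new red [16.6606 13.7589] 279
top ((-0.2684875505313009, 0.017314835392621575), 0.9905584746599198)
old red [14.5652 17.1948] 248
new red [14.6078 16.9511] 251
0.086 [[212.9653 101.6912]] [[387.778  219.2212]]
0.09 [[213.0853 101.1667]] [[387.596 219.102]]
0.102 [[213.4498  99.5735]] [[387.0432 218.7401]]
[[213.2002 102.205 ]] [[387.12   219.1163]]
```

View pics/cmp.png

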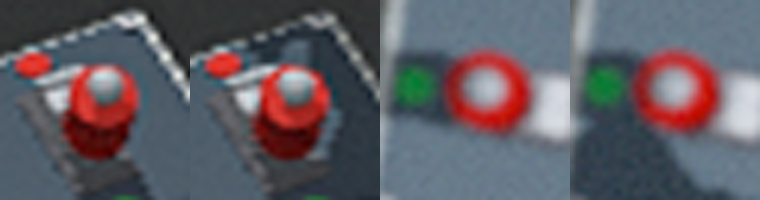

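Nearly identical to the original on-state, so the collar is down; the small differences come from lighting. Handing in.

```bash
python3 -c "
from bench import env
print(env.finish_job())"
```

```text
the job is handed in; nothing more can be done
None
```

The job is done and handed in at about 39 s on the robot's clock, in the order you asked. It reports no verdict, so the results below are from my own last checks.

- **Switch off:** I lifted the collar and threw the lever to the red dot. Both cameras showed it off with the collar home.
- **Orange module:** the middle-sized one stands upright in the red tray, within 2 mm of the tray centre by the top camera. The scene camera's last fit was poorer and about 4 mm off, with the arm nearby.
- **Blue modules:** only two were present. They stand upright in bays 1 and 3, and their positions had not changed between the check before the last throw and the one after it.
- **Sleeve:** I turned it 90° clockwise. Its line points to the four-dot mark, and nothing touched the sleeve after that.
- **Switch on:** I lifted the collar again and threw the lever back to the green dot. The lever and collar match the starting picture to about 0.3 pixel, too little for a raised collar.

**Checks that failed or disagreed:**
- The network did not find the blue modules once they were in the rack, so I checked them by colour and by looking at the pictures.
- A first reading of the collar was about 0.5 pixel higher than at the start. The direct picture comparison did not confirm a lift.
- While turning the sleeve, the wrist force rose to about 47 N, below the 120 N limit.

The meter, the cup and the look-alikes were left alone. The gripper was open and clear of everything at hand-in.

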